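Pack the sample jars, roll the carton into the bay and hang up the jug

ROBOT

A 6-joint arm with a two-finger parallel gripper is mounted at the origin on the work surface. World frame = base frame: x ahead of the robot, y to its left, z up, the work surface at z = 0. Lengths are in mm, angles in rad, forces in N, time in s.
With the tool pointing down it reaches from about 350 to 975 mm from the base axis. Payload 7.1 kg.
Tool frame: the origin (TCP) lies midway between the tips of the shut fingers; the grasp point (between the pads) lies 19 mm behind it; z points along the fingers, y is the line along which they close (so a half turn about z gives the same grasp; the last joint's range is limited). The gripper opens to 88 mm and grips with 3 to 60 N. Pads are 20 mm wide; open, the fingers measure 115 mm over their backs; the gripper's body (75 mm by 178 mm) begins 61 mm behind the grasp point.
Start: joints at [-1.143, 0.423, 1.63, -0, 1.089, -0.019], TCP at [270.066, -563.622, 222.675] pointing down, gripper open.
Joint ranges: [-3, 3], [-0.9, 2.11], [0.09, 2.58], [-1.31, 4.45], [0.11, 2.69], [-2.54, 2.54]. Speed limits (rad/s): [2.39, 2.39, 3.01, 3.14, 3.14, 3.14].

INTERFACE

Orientations are given as a rotation vector (axis times angle).
In Python, from workcell import ctrl gives the robot as it stands. The module is installed in compiled form; this text tells all that it offers.
- The arm moves only by the tool apply_moves, never from a script. Its argument "targets" is a list of rows, each a list of 3 entries, a list of its own where there are three numbers: the opening, from -1 (shut) to 1 (fully open), then the shift along the tool's x, y, z normalised to -1 to 1, where 1 is 5 cm, then the turn, a rotation vector about the tool's x, y, z normalised to -1 to 1, where 1 is 90 degrees. In form: [[jaw, [x, y, z], [wx, wy, wz]], ...]. A call has 1 to 8 rows; each row shifts and turns the commanded pose from where the row before left it, along the tool's axes as they then stand; what a row does not reach is not made up. A row lasts 1/8 s, in which the tool goes at most 62.5 mm and 10.7 degrees, less where a joint would pass 70% of its speed; a pose out of reach is approached as far as the arm can. A call with a number of a shift or a turn outside -1 to 1 is refused whole. A call with a gripper value outside its range is refused whole. The fingers move at their own pace and stop on an object; the grip force is fixed at half the most. Time passes only in rows, so rows that do not move let the fingers close. It gives the time, the measured TCP pose, the force, the opening and the grip force at its end, in the units of the state.
- ctrl.get_obs(): the state, without advancing time (a new reading comes with each control period).
- ctrl.get_image(name): name is "scene" or "top" or "wrist"; returns a dict with "pixels" (480x640x3 uint8, blue, green, red), "camera_matrix" (3x3 intrinsics, pixels), "view" (4x4, takes a point from world to camera coordinates); the wrist camera has in their place "hand_eye" (4x4, takes a point from camera to tool coordinates, whose origin is the TCP and whose axes are the flange's). Camera axes: x right, y down, z forward; pixel columns grow to the right and rows downward; lengths in mm; the calibration is good to about 2 mm. A picture is of the moment at which its call begins: read the wrist's pose just before it. There is no depth.
- ctrl.close_job(): hands the job in; it is judged then, once.
Trained networks look in the newest picture that a camera, given by its name, has taken for a name from the list of things; names that differ only in an ending like _2 or _b are one class to them, and where a whole thing is asked for, a point or a joint stands for the part that bears it (a point fixed in the world has none). Each returns a list of dicts, best first, with "score" (0 to 1); they miss things now and then, are a little off and sometimes report something else, mostly with a low value. They report only what shows in the picture. A call takes as long as a camera call.
- ctrl.masks_of(label, camera): "region" (480x640 bool, what is visible of it) and "bbox" ([left, top, right, bottom] in pixels, round what is visible of it).
- ctrl.pinpoint(label, camera): "xy" ([column, row] in pixels: a listed point, or the origin of a listed thing).
The state is a dict: "t": time; "qpos": joint angles; "qvel": joint speeds; "joint_torque": joint torques, N m; "ee_pos": TCP position; "orientation": TCP orientation; "ft_force": force on the tool from outside, world axes, zero at the start; "moment": the same for the moment, N m; "width": finger opening in mm; "grasp_force": force on a finger pad.
Only numpy, scipy, OpenCV 4.12 (cv2) and the standard library are available. Lean on these libraries where they do the work, as an engineer would, in place of code of your own. Each camera call takes 0.05 s, during which the arm holds its last target. There are 200 camera calls.

TASK

Clear the bench after the lesson: stand every sample jar from the white mat upright in the carton, one to a compartment, and then push the full carton along the rollers into the bay until it is up against the stop, gently and without lifting it off the rollers. Also hang the white jug by its handle on the hook of the drying stand, and leave the other glassware and tools on the bench where they are.

Things in the scene. Friction and masses are not known exactly. Their poses are not given: they have to be found in the camera images.
- track: Fixed roller track, 430 mm (its x) by 154 mm: 14 free steel rollers (20 mm dia., pitch 29 mm, axes along y, slight drag), tops 42 mm above the bench. Guide rails to 50 mm high leave the carton 5 mm play each side. Track x = 10 to 205 mm is the bay, side walls 84 mm high. Origin: bench level under mid-track; x points along the track into the bay. Carton home: its origin at track x = 109 mm.
- bay_stop: Rigid grey stop plate across the far end of the bay, 154 mm wide, top 84 mm above the bench. Origin: at bench level, in the middle of the face that the carton meets (track x = 205 mm); axes as the track's.
- carton: Open cardboard carton, 192 (its x) by 128 by 46 mm high, floor 4 mm, about 250 g. Thick dividers as high as its walls (outer 8 mm, inner 16 mm) leave 6 compartments 48 mm square, centred at x = -64, 0, 64 and y = -32, 32 mm. Origin: centre of its underside. Starts on the rollers at the track's near, open end, its x along the track's x; about 1.5 N rolls it along.
- mat: Fixed flat white plastic bench mat, 270 mm (its x) by 160 mm, 3 mm thick, without a rim, on which the jars stand at the start. Origin: centre of its underside.
- jug: White plastic jug on the bench, 60 mm outer diameter, 90 mm high, open top, wall 3 mm, 100 g. Origin: centre of its underside, z up. Handle on its +y side: a squared loop of 8 mm round bar in the jug's y-z plane, arms 24 and 76 mm above the foot, outer bar 66 mm from the jug's axis (bar centre lines); the opening is 32 by 44 mm high.
- jug_handle (a point): Centre of the opening of the jug's handle, 46 mm from the jug's axis and 50 mm above its foot; axes as the jug's (a rod passes through the loop along x).
- stand: Fixed drying stand: white base 150 by 110 by 16 mm, upright 12 mm steel rod at its origin, 232 mm high, and one hook: an 8 mm round rod, centre line 220 mm above the bench, that leaves the upright along the stand's -x (towards the robot) for 92 mm, then turns up; the tip is at stand x = -104 mm, its top 18 mm above the centre line. Origin: bench level under the upright.
- hook (a point): Point on the centre line of the hook's level part, 55 mm from the upright towards the tip, 220 mm above the bench; axes as the stand's (the hook points along -x).
- wash_bottle: Bystander: white squeeze bottle, 60 mm diameter, 110 mm high. Origin: centre of its underside.
- cylinder: Bystander: measuring cylinder, 28 mm tube on a 66 mm foot, 115 mm high. Origin: centre of its underside.
- beaker: Bystander: white plastic beaker without handle, 64 mm rim, 70 mm high. Origin: centre of its underside.
- petri: Bystander: flat closed glass dish, 84 mm diameter, 14 mm high. Origin: centre of its underside.
- spatula: Bystander: blue plastic spatula, 170 mm long, lying flat on the bench.
- jar0: Sample jar: amber body with a black screw cap, plain cylinder 40 mm in diameter and 75 mm high, about 120 g, heavy at the bottom, standing upright on the white mat; all jars are alike and four to six are present. Origin: centre of its underside, z towards the cap.
- jar1: Sample jar: amber body with a black screw cap, plain cylinder 40 mm in diameter and 75 mm high, about 120 g, heavy at the bottom, standing upright on the white mat; all jars are alike and four to six are present. Origin: centre of its underside, z towards the cap.
- jar2: Sample jar: amber body with a black screw cap, plain cylinder 40 mm in diameter and 75 mm high, about 120 g, heavy at the bottom, standing upright on the white mat; all jars are alike and four to six are present. Origin: centre of its underside, z towards the cap.
- jar3: Sample jar: amber body with a black screw cap, plain cylinder 40 mm in diameter and 75 mm high, about 120 g, heavy at the bottom, standing upright on the white mat; all jars are alike and four to six are present. Origin: centre of its underside, z towards the cap.
- jar4: Sample jar: amber body with a black screw cap, plain cylinder 40 mm in diameter and 75 mm high, about 120 g, heavy at the bottom, standing upright on the white mat; all jars are alike and four to six are present. Origin: centre of its underside, z towards the cap.
- jar5: Sample jar: amber body with a black screw cap, plain cylinder 40 mm in diameter and 75 mm high, about 120 g, heavy at the bottom, standing upright on the white mat; all jars are alike and four to six are present. Origin: centre of its underside, z towards the cap.

How it is judged:
By the outcome, as a careful person would: the job done as asked, in the order asked, and still so for the second after the job is handed in, with the robot touching nothing.
Of jar0, jar1, jar2, jar3, jar4, jar5 only 4 to 6 are there at a start; the rules pass over those that are not, and their reading is None.
At some moment in a run one of jar0, jar1, jar2, jar3, jar4, jar5 may be knocked a few centimetres aside while the robot is not near it.
It also fails if it takes over 210 s, if anything falls off the work surface, if the arm or the gripper's body presses on something with over 40 N, if the wrist force passes 120 N, or if a joint passes its speed limit or range.

## Working session

There is one attempt and no reset: what is moved stays moved. The work goes in short steps, Python scripts to look and compute and a tool call to move; the robot and the scene stay as the last step left them, time stands still between calls to the robot, and variables do not carry over. Pictures are saved under pics/ and viewed, at most 14 in all, crops included, and the job is handed in when it is done.

Besides the shell and the picture viewer there is one more tool, called after "Emit:" as name(argument=value, ...), one argument or row to a line, values as JSON. apply_moves: Moves the arm, as the interface text tells. Scaled input: -1 to 1 covers 5 cm each way for a shift and 90 degrees each way for a turn. Its arguments: {"type":"object","properties":{"targets":{"type":"array"}},"required":["targets"]}

```bash
mkdir -p pics; cat > h.py <<'E'
import numpy as np, cv2
from workcell import ctrl
from scipy.spatial.transform import Rotation as R
def ray(im,uv):
    K=im["camera_matrix"]; V=np.array(im["view"]); 
    d=np.linalg.solve(K,[uv[0],uv[1],1.]); Rw=V[:3,:3].T; o=-Rw@V[:3,3]; return o,Rw@d
def atz(im,uv,z):
    o,d=ray(im,uv); return o+d*(z-o[2])/d[2]
def proj(im,p):
    V=np.array(im["view"]); c=V[:3,:3]@np.array(p)+V[:3,3]; q=im["camera_matrix"]@c; return q[:2]/q[2]
E
python3 - <<'E'
from h import *
o=ctrl.get_obs(); print({k:np.round(v,3) for k,v in o.items()}); print(R.from_rotvec(o["orientation"]).as_matrix().round(3))
for c in("top","scene"):
    im=ctrl.get_image(c); cv2.imwrite(f"pics/{c}0.png",im["pixels"]); print(c,np.round(im["camera_matrix"],1).tolist(),np.round(im["view"],3).tolist())
    for l in "track bay_stop carton mat jug jug_handle stand hook wash_bottle cylinder beaker petri spatula jar0".split():
        z={"jug_handle":50,"hook":220,"carton":42,"jar0":3}.get(l,0)
        for d in ctrl.pinpoint(l,c)[:7]:
            if d["score"]>.2: print(l,round(float(d["score"]),2),np.round(d["xy"],1),atz(im,d["xy"],z).round(0))
E
```

```text
{'t': np.float64(0.0), 'qpos': array([-1.143,  0.424,  1.631, -0.   ,  1.089, -0.019]), 'qvel': array([-0.   , -0.003, -0.001, -0.   ,  0.001,  0.001]), 'joint_torque': array([-2.0000e-03, -5.4463e+01, -2.7367e+01,  6.4000e-02,  2.3000e-02,
       -0.0000e+00]), 'ee_pos': array([ 269.839, -563.142,  221.906]), 'orientation': array([-3.062e+00, -6.960e-01,  1.000e-03]), 'ft_force': array([ 0.407, -0.29 ,  0.981]), 'moment': array([ 0.016, -0.058,  0.064]), 'grasp_force': np.float64(0.0), 'width': np.float64(87.738)}
[[ 0.902  0.432 -0.001]
 [ 0.432 -0.902  0.001]
 [ 0.    -0.001 -1.   ]]
top [[504.2, 0.0, 314.2], [0.0, 504.2, 236.7], [0.0, 0.0, 1.0]] [[0.004, -1.0, 0.012, 87.083], [-0.99, -0.006, -0.144, 602.813], [0.144, -0.012, -0.989, 1279.178], [0.0, 0.0, 0.0, 1.0]]
track 0.77 [436.3 257. ] [ 555. -240.    0.]
bay_stop 0.7 [429.3 182.1] [ 763. -227.    0.]
carton 0.77 [446.6 291.7] [ 460. -254.   42.]
mat 0.82 [332.6 235.7] [612.  40.   0.]
mat 0.63 [209.6 232.3] [619. 373.   0.]
jug 0.61 [268.3 297.4] [445. 211.   0.]
jug_handle 0.91 [246.5 294.4] [451. 263.  50.]
stand 0.95 [207
[... 969 characters left out ...]
.4] [456. 216.   0.]
jug 0.26 [233.5 342.6] [799.   6.   0.]
jug_handle 0.66 [414.6 279.3] [443. 271.  50.]
stand 0.95 [421.4 366.4] [626. 380.   0.]
stand 0.64 [307.1 302.5] [609.  72.   0.]
hook 0.94 [444.4 276.9] [578. 375. 220.]
wash_bottle 0.57 [232.1 339.5] [794.  -3.   0.]
cylinder 0.98 [317.4 375.3] [766. 210.   0.]
beaker 0.74 [286.1 358.5] [768. 129.   0.]
petri 0.89 [357.5 251.2] [378.  76.   0.]
spatula 0.93 [481.6 295.8] [355. 414.   0.]
jar0 0.76 [305.7 265.6] [506.  -6.   3.]
jar0 0.69 [282.9 287.2] [603.  -7.   3.]
jar0 0.68 [335.4 283.4] [519.  95.   3.]
jar0 0.58 [288.7 325.2] [693.  80.   3.]
jar0 0.56 [421.1 365.8] [627. 379.   3.]
jar0 0.55 [308.7 304. ] [613.  80.   3.]
```

View pics/top0.png

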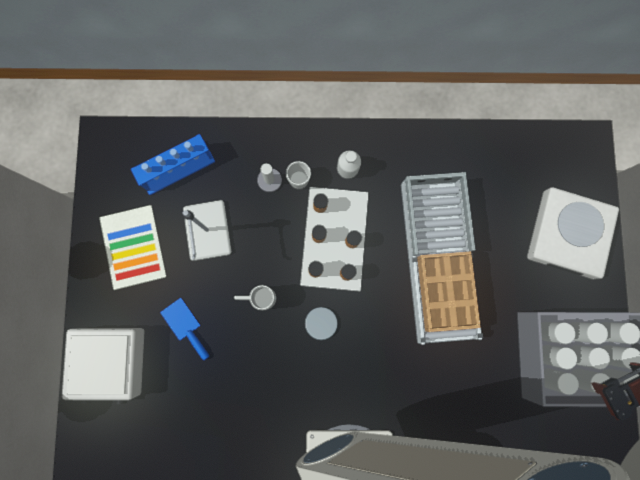

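View pics/scene0.png

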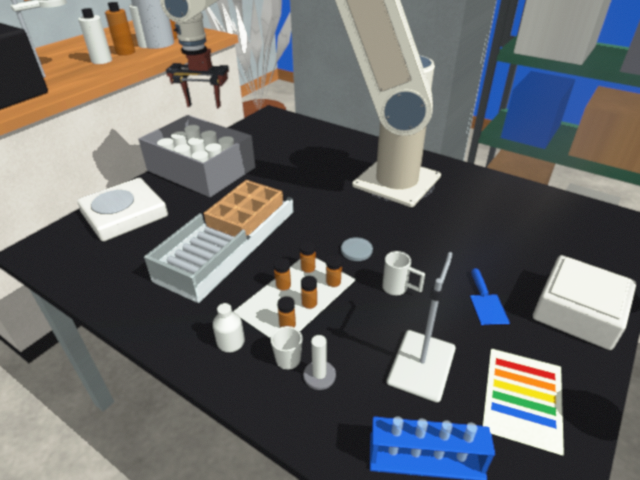

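```bash
cat >> h.py <<'E'
from scipy.optimize import minimize
def cyl(r,z0,z1,x=0,y=0,n=24):
    a=np.linspace(0,2*np.pi,n,endpoint=False); c=np.c_[x+r*np.cos(a),y+r*np.sin(a)]
    return np.vstack([np.c_[c,np.full(n,z0)],np.c_[c,np.full(n,z1)]])
def box(lx,ly,z0,z1): return np.array([[sx*lx/2,sy*ly/2,z] for sx in(-1,1) for sy in(-1,1) for z in(z0,z1)])
def place(P,p):
    c,s=np.cos(p[2]),np.sin(p[2]); Q=P.copy(); Q[:,0]=p[0]+c*P[:,0]-s*P[:,1]; Q[:,1]=p[1]+s*P[:,0]+c*P[:,1]; return Q
def sil(im,parts,p):
    m=np.zeros((960,1280),np.uint8)
    for P in parts:
        q=np.array([proj(im,x) for x in place(P,p)])
        cv2.fillConvexPoly(m,cv2.convexHull(np.round((q+.5)*2*16).astype(np.int32)),1,shift=4)
    return m
def fit(views,parts,p0,yaw=True):
    """views: [(im,mask)]; maximise IoU of rendered silhouette"""
    M=[(im,cv2.resize(m.astype(np.uint8),(1280,960),interpolation=cv2.INTER_NEAREST)) for im,m in views]
    def cost(v):
        p=[v[0],v[1],v[2]/100 if yaw else 0.]; c=0
        for im,m in M:
            s=sil(im,parts,p); c+=1-(s&m).sum()/max(1,(s|m).sum())
        return c/len(M)
    n=3 if yaw else 2; x0=np.array([p0[0],p0[1],p0[2]*100])[:n]
    S=np.vstack([x0]+[x0+8*np.eye(n)[i] for i in range(n)])
    r=minimize(cost,x0,method="Nelder-Mead",options=dict(initial_simplex=S,xatol=.1,fatol=1e-4,maxiter=150))
    v=r.x.copy(); 
    if yaw: v[2]/=100
    return v,1-r.fun
def best(label,cam,im,xyz,smin=.2):
    """mask of label holding/nearest the projection of xyz"""
    u=proj(im,xyz); b=None
    for d in ctrl.masks_of(label,cam):
        if d["score"]<smin: continue
        ys,xs=np.nonzero(d["region"]); e=np.hypot(xs.mean()-u[0],ys.mean()-u[1])
        if b is None or e<b[0]: b=(e,d["region"],d["score"])
    return b
JAR=[cyl(20,0,75)]
CART=[box(192,128,0,46)]
def off(parts,z): return [P+[0,0,z] for P in parts]
E
cat > m.py <<'E'
from h import *
def run(items):
    ims={c:ctrl.get_image(c) for c in("top","scene")}
    for name,lab,parts,p0,yaw,zc in items:
        for cams in (("top",),("scene",),("top","scene")):
            vs=[]
            for c in cams:
                b=best(lab,c,ims[c],[p0[0],p0[1],zc])
                if b is not None and b[0]<25: vs.append((ims[c],b[1]))
            if len(vs)==len(cams): 
                v,i=fit(vs,parts,p0,yaw); print(name,cams,v.round(3),"IoU",round(i,2))
    return ims
E
python3 - <<'E'
from m import *
J=[(510,5),(606,-15),(514,90),(612,81),(693,80)]
it=[(f"j{i}","jar0",off(JAR,3),(x,y,0),False,40) for i,(x,y) in enumerate(J)]
it+=[("carton","carton",off(CART,42),(455,-256,.05),True,65),("stop","bay_stop",[box(6,154,0,84)+[3,0,0]],(755,-232,.05),True,42)]
H=[np.array([[x,y,z] for x in(-4,4) for y in ys for z in zs]) for ys,zs in (((26,70),(20,28)),((26,70),(72,80)),((62,70),(20,80)))]
it+=[("jug","jug",[cyl(30,0,90)]+H,(450,213,.0),True,45),("standbase","stand",[box(150,110,0,16)],(630,380,0),True,20)]
ims=run(it)
for l in("hook","jug_handle"):
    rs=[ray(ims[c],ctrl.pinpoint(l,c)[0]["xy"]) for c in ims]
    A=sum(np.eye(3)-np.outer(d,d)/(d@d) for o,d in rs); b=sum((np.eye(3)-np.outer(d,d)/(d@d))@o for o,d in rs); print(l,np.linalg.solve(A,b).round(1))
E
```

```text
j0 ('top',) [510.793   1.514] IoU 0.94
j0 ('scene',) [509.119   0.684] IoU 0.88
j0 ('top', 'scene') [510.673   1.859] IoU 0.91
j1 ('top',) [597.836 -11.174] IoU 0.91
j2 ('top',) [518.858  87.901] IoU 0.94
j2 ('scene',) [516.809  84.414] IoU 0.9
j2 ('top', 'scene') [519.546  87.   ] IoU 0.9
j3 ('top',) [610.692  77.744] IoU 0.8
j3 ('scene',) [611.052  76.657] IoU 0.85
j3 ('top', 'scene') [611.986  77.48 ] IoU 0.82
j4 ('top',) [694.037  75.478] IoU 0.86
j4 ('scene',) [691.22   72.504] IoU 0.86
j4 ('top', 'scene') [694.225  75.549] IoU 0.85
carton ('scene',) [ 4.59136e+02 -2.52717e+02  9.20000e-02] IoU 0.95
stop ('top',) [ 7.58744e+02 -2.33756e+02  9.70000e-02] IoU 0.7
stop ('scene',) [ 7.53233e+02 -2.31208e+02  7.00000e-02] IoU 0.81
stop ('top', 'scene') [ 7.56541e+02 -2.28051e+02  8.80000e-02] IoU 0.72
jug ('top',) [ 4.43590e+02  2.21832e+02 -3.30000e-02] IoU 0.94
jug ('scene',) [4.44471e+02 2.20003e+02 6.00000e-03] IoU 0.93
jug ('top', 'scene') [ 4.43931e+02  2.21340e+02 -2.10000e-02] IoU 0.93
standbase ('top',) [6.27437e+02 3.79344e+02 2.01000e-01] IoU 0.9
standbase ('scene',) [6.22240e+02 3.77669e+02 1.77000e-01] IoU 0.8
standbase ('top', 'scene') [6.23536e+02 3.77929e+02 2.00000e-01] IoU 0.85
hook [570.2 370.7 217.1]
jug_handle [442.3 266.1  52.5]
```

Emit:
apply_moves(
  targets=[
    [1,[0,0,0],[0,0,-0.1]],
    [1,[0,0,0],[0,0,-0.1]],
    [1,[0,0,0],[0,0,-0.1]],
    [1,[0,0,0],[0,0,-0.1]],
    [1,[0,0,0],[0,0,-0.1]],
    [1,[0,0,0],[0,0,-0.1]],
    [1,[0,0,0],[0,0,-0.1]],
    [1,[0,0,0],[0,0,-0.015]],
  ],
)

```text
t: 4.6
ee_pos: [270.1, -563.6, 222.7]
orientation: [2.223, 2.22, -0.0]
ft_force: [0.3, 0.1, -0.5]
width: 87.7
grasp_force: 0.0
```

Emit:
apply_moves(
  targets=[
    [1,[0.775,0.475,-0.19],[0,0,0]],
    [1,[0.775,0.475,-0.19],[0,0,0]],
    [1,[0.775,0.475,-0.19],[0,0,0]],
    [1,[0.775,0.475,-0.19],[0,0,0]],
    [1,[0.775,0.475,-0.19],[0,0,0]],
    [1,[0.775,0.475,-0.19],[0,0,0]],
    [1,[0.775,0.475,-0.19],[0,0,0]],
    [1,[0.775,0.475,-0.19],[0,0,0]],
  ],
)

```text
t: 5.6
ee_pos: [461.0, -252.5, 299.2]
orientation: [2.225, 2.217, 0.0]
ft_force: [-0.0, -0.1, 0.4]
width: 87.8
grasp_force: 0.0
```

```bash
cat >> h.py <<'E'
def wrist():
    o=ctrl.get_obs(); im=ctrl.get_image("wrist"); T=np.eye(4); T[:3,:3]=R.from_rotvec(o["orientation"]).as_matrix(); T[:3,3]=o["ee_pos"]
    im["view"]=np.linalg.inv(T@im["hand_eye"]); return im
E
python3 - <<'E'
from h import *
im=wrist(); cv2.imwrite("pics/w1.png",im["pixels"]); print(ctrl.get_obs()["ee_pos"],im["hand_eye"].round(2).tolist(),im["camera_matrix"].round(0).tolist())
print([proj(im,p).round(0) for p in [(459,-253,88),(511,2,78)]])
for l in("carton",):
    b=best(l,"wrist",im,(459,-253,65)); print(l,b and (b[0],b[2])); 
    if b: print(fit([(im,b[1])],off(CART,42),(459,-253,.08)))
E
```

```text
[ 463.53596897 -249.28773055  300.46754426] [[-0.0, -0.96, -0.29, 80.6], [1.0, -0.0, 0.0, 0.52], [-0.0, -0.29, 0.96, -161.35], [0.0, 0.0, 0.0, 1.0]] [[415.0, 0.0, 316.0], [0.0, 415.0, 235.0], [0.0, 0.0, 1.0]]
[array([313., 202.]), array([ 379., -129.])]
carton (np.float64(7.813127123605253), 0.57)
(array([ 4.62087557e+02, -2.46595442e+02,  7.85181231e-02]), np.float64(0.9818209362217846))
```

View pics/w1.png

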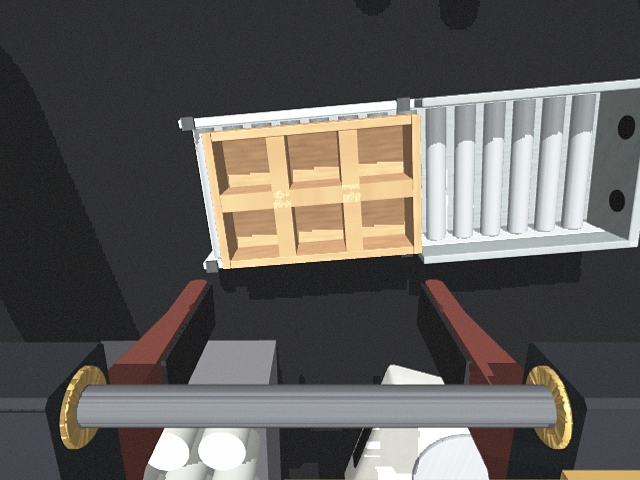

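```bash
python3 - <<'E'
from h import *
im=wrist(); print(ctrl.get_obs()["ee_pos"])
b=best("carton","wrist",im,(459,-253,65)); print(fit([(im,b[1])],off(CART,42),(459,-253,.08)))
print([atz(im,u,88).round(1) for u in [(203,135),(418,114),(222,268),(422,250)]])
t=ctrl.get_image("top")
for d in ctrl.masks_of("carton","top"): print(d["score"],d["bbox"])
b=best("carton","top",t,(459,-253,65),.05); print(b[0],fit([(t,b[1])],off(CART,42),(459,-253,.08)))
print([proj(t,p).round(0) for p in place(CART[0]+[0,0,42],(460,-250,.08))])
E
```

```text
[ 461.33170482 -252.54945278  299.23776107]Traceback (most recent call last):
  File "<stdin>", line 3, in <module>
TypeError: 'NoneType' object is not subscriptable
```

```bash
python3 - <<'E'
from h import *
im=wrist(); print(ctrl.get_obs()["ee_pos"])
b=best("carton","wrist",im,(459,-253,65),.05); print(b and fit([(im,b[1])],off(CART,42),(459,-253,.08)))
c=np.array([atz(im,u,88) for u in [(203,135),(418,114),(222,268),(422,250)]]); print(c.round(1),c.mean(0))
t=ctrl.get_image("top")
b=best("carton","top",t,(459,-253,65),.05); print(b and (b[0],fit([(t,b[1])],off(CART,42),(459,-253,.08))))
print(ctrl.get_obs()["ee_pos"])
E
```

```text
[ 460.06772766 -253.99422591  298.54155348]
(array([ 4.61779499e+02, -2.46540676e+02,  8.35291880e-02]), np.float64(0.9864171445819498))
[[ 362.9 -193.8   88. ]
 [ 549.6 -176.5   88. ]
 [ 371.1 -318.2   88. ]
 [ 562.  -300.3   88. ]] [ 461.39089552 -247.18846529   88.        ]
None
[ 459.62934531 -254.67304435  298.30769705]
```

```bash
cat >> h.py <<'E'
def cmask(im):
    hsv=cv2.cvtColor(im["pixels"],cv2.COLOR_BGR2HSV); m=cv2.inRange(hsv,(8,60,70),(28,255,255))
    m=cv2.morphologyEx(m,cv2.MORPH_CLOSE,np.ones((9,9))); n,l,s,_=cv2.connectedComponentsWithStats(m); 
    k=1+np.argmax(s[1:,4]); return l==k
E
python3 - <<'E'
from h import *
for c in("top","scene"):
    im=ctrl.get_image(c); m=cmask(im); ys,xs=np.nonzero(m); print(c,xs.min(),ys.min(),xs.max(),ys.max(),fit([(im,m)],off(CART,42),(459,-253,.08)))
for i in range(3):
    o=ctrl.get_obs(); im=wrist(); m=cmask(im); print(o["t"],o["ee_pos"],o["orientation"],fit([(im,m)],off(CART,42),(459,-253,.08)))
E
```

```text
top 0 68 639 83 (array([ 4.59e+02, -2.53e+02,  8.00e-02]), np.float64(0.0))
scene 0 0 205 135 (array([ 4.59e+02, -2.53e+02,  8.00e-02]), np.float64(0.0))
6.1 [ 459.73717516 -254.57853664  298.37973038] [-2.22414059e+00 -2.21795876e+00  3.51283124e-04] (array([ 4.61342149e+02, -2.46596521e+02,  8.04597998e-02]), np.float64(0.9839071230218475))
6.15 [ 459.80967656 -254.5059237   298.41546097] [-2.22395427e+00 -2.21823885e+00  2.73122381e-04] (array([ 4.61732804e+02, -2.46685601e+02,  8.04937801e-02]), np.float64(0.9839470646300045))
6.2 [ 459.94210978 -254.41560852  298.49705836] [-2.22375618e+00 -2.21866555e+00  2.07169995e-04] (array([ 4.61988248e+02, -2.46744368e+02,  7.89247335e-02]), np.float64(0.9839205149452996))
```

```bash
python3 - <<'E'
from h import *
for c,(x0,y0,x1,y1) in (("top",(395,230,500,345)),("scene",(195,170,300,240))):
    im=ctrl.get_image(c); im["pixels"]=cv2.imread(f"pics/{c}0.png"); q=np.zeros_like(im["pixels"]); q[y0:y1,x0:x1]=im["pixels"][y0:y1,x0:x1]; im["pixels"]=q
    m=cmask(im); print(c,fit([(im,m)],off(CART,42),(459,-253,.08)))
    ys,xs=np.nonzero(m); print(xs.min(),ys.min(),xs.max(),ys.max())
E
```

```text
top (array([ 4.61826270e+02, -2.49868799e+02,  8.54565712e-02]), np.float64(0.9828729600369067))
417 251 480 331
scene (array([ 4.55297925e+02, -2.54799970e+02,  8.09874908e-02]), np.float64(0.9649152832449084))
203 179 283 235
```

Emit:
apply_moves(
  targets=[
    [1,[0.5,0.1,0.0],[0,0,0]],
    [1,[0.7,0.1,0.0],[0,0,0]],
    [1,[0.7,0.1,0],[0,0,0]],
    [1,[0.7,0.1,0],[0,0,0]],
    [1,[0.7,0.1,0],[0,0,0]],
    [1,[0.7,0.1,0],[0,0,0]],
    [1,[0,0,0],[0,0,0]],
    [1,[0,0,0],[0,0,0]],
  ],
)

```text
t: 7.35
ee_pos: [490.5, -54.2, 298.7]
orientation: [2.222, 2.221, -0.0]
ft_force: [-0.1, 0.3, -0.3]
width: 87.4
grasp_force: 0.0
```

```bash
cat > jars.py <<'E'
from h import *
def jars(cam,z=3,smin=.25):
    im=wrist() if cam=="wrist" else ctrl.get_image(cam); out=[]
    for d in ctrl.masks_of("jar0",cam):
        if d["score"]<smin: continue
        l,t,r,b=d["bbox"]; p=atz(im,((l+r)/2,(t+b)/2),z+40)
        v,i=fit([(im,d["region"])],off(JAR,z),(p[0],p[1],0),False); out.append((v.round(1).tolist(),round(i,2),np.round(d["bbox"]).tolist()))
    return im,out
E
python3 - <<'E'
from jars import *
print(ctrl.get_obs()["ee_pos"])
im,o=jars("wrist"); print(*o,sep="\n"); cv2.imwrite("pics/w2.png",im["pixels"])
E
```

```text
[490.48018857 -54.15767167 298.67975084]
([596.4, -8.9], np.float64(0.94), [396.0, 124.0, 456.0, 172.0])
([693.0, 76.6], np.float64(0.92), [497.0, 22.0, 576.0, 81.0])
([510.8, 5.9], np.float64(0.96), [314.0, 108.0, 362.0, 158.0])
([518.6, 88.2], np.float64(0.91), [325.0, 7.0, 370.0, 67.0])
([610.6, 79.8], np.float64(0.91), [416.0, 20.0, 482.0, 76.0])
```

View pics/w2.png

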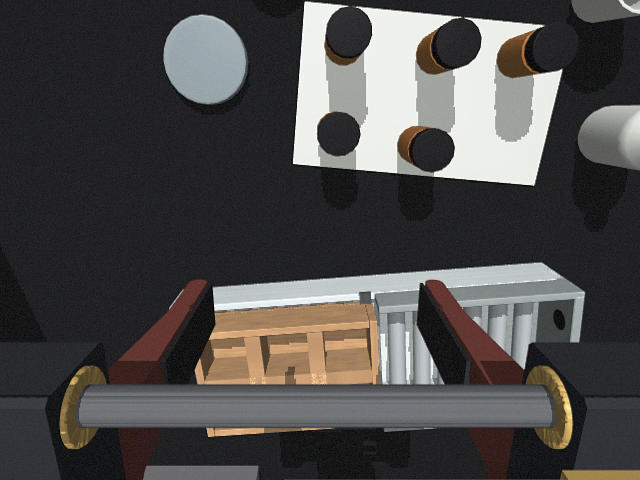

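Emit:
apply_moves(
  targets=[
    [1,[0.577,0.203,0.6],[0,0,0]],
    [1,[0.577,0.203,0.6],[0,0,0]],
    [1,[0,0,0.9],[0,0,0]],
    [1,[0,0,0.9],[0,0,0]],
    [1,[0,0,0.9],[0,0,0]],
    [1,[0,0,0.7],[0,0,0]],
    [1,[0,0,0.37],[0,0,0]],
    [1,[0,0,0],[0,0,0]],
  ],
)

```text
t: 8.45
ee_pos: [509.9, 3.0, 48.9]
orientation: [-2.222, -2.217, 0.003]
ft_force: [-0.0, 1.0, 0.8]
width: 87.5
grasp_force: 0.0
```

Emit:
apply_moves(
  targets=[
    [-1,[0,0,0],[0,0,0]],
    [-1,[0,0,0],[0,0,0]],
    [-1,[0,0,0],[0,0,0]],
    [-1,[0,0,0],[0,0,0]],
    [-1,[0,0,-0.4],[0,0,0]],
    [-1,[0,0,-0.8],[0,0,0]],
    [-1,[0,0,-0.8],[0,0,0]],
    [-1,[0,0,-0.8],[0,0,0]],
  ],
)

```text
t: 9.45
ee_pos: [510.4, 3.9, 191.4]
orientation: [-2.222, -2.22, 0.0]
ft_force: [0.2, 0.1, -1.7]
width: 38.6
grasp_force: 30.0
```

```bash
python3 - <<'E'
from jars import *
o=ctrl.get_obs(); print(o["ee_pos"])
im=wrist(); cv2.imwrite("pics/w3.png",im["pixels"][200:])
p=o["ee_pos"]; b=best("jar0","wrist",im,(p[0],p[1],p[2]-9))
print([proj(im,(p[0],p[1],p[2]+z)).round(0) for z in (28,-47)])
if b: print(b[0],b[2],fit([(im,b[1])],off(JAR,p[2]-47),(p[0],p[1],0),False))
E
```

```text
[510.44216416   3.93807641 191.37365284]
[array([314., 341.]), array([315., 267.])]
12.400560270909802 0.89 (array([512.17041276,  21.85616342]), np.float64(0.7021972884525479))
```

View pics/w3.png

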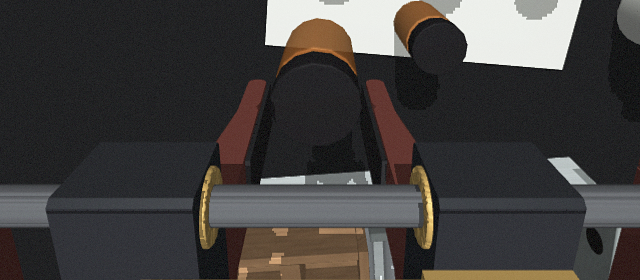

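```bash
python3 - <<'E'
from h import *
im=wrist(); p=ctrl.get_obs()["ee_pos"]; print(p)
for z in (24,28,32): print(z, atz(im,(315,347),p[2]+z)-p, atz(im,(275,290),p[2]+z)-p,atz(im,(357,290),p[2]+z)-p)
print("base far edge",atz(im,(320,219),p[2]-47)-p)
b=best("jar0","wrist",im,(p[0],p[1],p[2]-9)); ys,xs=np.nonzero(b[1]); print(xs.min(),ys.min(),xs.max(),ys.max())
im["pixels"][b[1]]=(255,0,255)
g=cv2.convertScaleAbs(im["pixels"][200:400,200:440],alpha=3); cv2.imwrite("pics/w3b.png",cv2.resize(g,None,fx=3,fy=3))
E
```

```text
[512.06236828   3.92682518 192.02917872]
24 [ 1.40775377 -6.2772104  24.        ] [-13.16848979  17.55077497  24.        ] [16.86289698 17.37769238 24.        ]
28 [ 1.38740464 -3.78638828 28.        ] [-12.77099903  19.35854847  28.        ] [16.39951357 19.19042743 28.        ]
32 [ 1.3670555  -1.29556616 32.        ] [-12.37350827  21.16632198  32.        ] [15.93613016 21.00316249 32.        ]
base far edge [  4.58394353  25.8302077  -47.        ]
270 219 361 345
```

View pics/w3b.png

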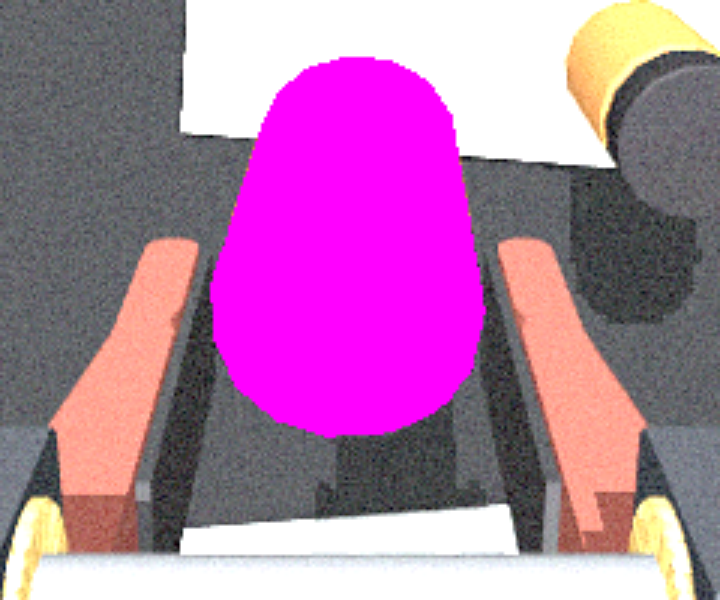

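```bash
cat >> h.py <<'E'
def held():
    im=wrist(); p=ctrl.get_obs()["ee_pos"]; ds=[d for d in ctrl.masks_of("jar0","wrist") if d["score"]>.3]
    ds=[d for d in ds if abs((d["bbox"][0]+d["bbox"][2])/2-316)<40 and d["bbox"][3]>300]
    if not ds: return print("no held mask")
    for z in range(-90,-35,8):
        v,i=fit([(im,ds[0]["region"])],off(JAR,p[2]+z),(p[0],p[1],0),False); print("base at TCP",z,"off",(v-p[:2]).round(1),round(i,3))
E
python3 -c "
from h import *
held(); o=ctrl.get_obs(); print(o['ee_pos'],o['width'],o['grasp_force'])"
```

```text
base at TCP -90 off [ 1.4 -8.5] 0.882
base at TCP -82 off [ 1.5 -3.6] 0.947
base at TCP -74 off [1.5 0.7] 0.953
base at TCP -66 off [1.7 5.4] 0.888
base at TCP -58 off [ 1.7 10.2] 0.811
base at TCP -50 off [ 0.9 15.2] 0.739
base at TCP -42 off [ 2.1 20.3] 0.669
[509.80278857   3.93529329 188.91181898] 38.666188061979994 29.985896050930023
```

Emit:
apply_moves(
  targets=[
    [-1,[0,0,0.4],[0,0,0]],
    [-1,[0,0,0.5],[0,0,0]],
    [-1,[0,0,0.5],[0,0,0]],
    [-1,[0,0,0.4],[0,0,0]],
    [-1,[0,0,0.2],[0,0,0]],
    [-1,[0,0,0.1],[0,0,0]],
    [-1,[0,0,0.06],[0,0,0]],
    [-1,[0,0,0],[0,0,0]],
  ],
)

```text
t: 10.75
ee_pos: [511.1, 3.9, 82.4]
orientation: [2.222, 2.22, 0.001]
ft_force: [0.1, -0.5, -1.3]
width: 38.1
grasp_force: 30.0
```

Lower gently to feel the mat.

Emit:
apply_moves(
  targets=[
    [-1,[0,0,0.03],[0,0,0]],
    [-1,[0,0,0.02],[0,0,0]],
    [-1,[0,0,0],[0,0,0]],
  ],
)

```text
t: 11.12
ee_pos: [510.9, 3.9, 79.8]
orientation: [2.222, 2.22, 0.0]
ft_force: [-0.3, 0.2, -1.8]
width: 38.6
grasp_force: 30.0
```

```bash
python3 -c "
from h import *
held(); o=ctrl.get_obs(); print(o['ee_pos'],o['width'],o['ft_force'])"
```

```text
base at TCP -90 off [ 0.5 -7.5] 0.894
base at TCP -82 off [ 0.7 -3. ] 0.954
base at TCP -74 off [0.7 1.3] 0.944
base at TCP -66 off [0.4 6.3] 0.874
base at TCP -58 off [ 0.3 11.1] 0.799
base at TCP -50 off [-0.6 15.9] 0.727
base at TCP -42 off [ 1.9 20.8] 0.657
[510.91893024   3.85991592  79.76782644] 38.60890172095411 [-0.55808127  0.05642328 -1.55114343]
```

```bash
python3 - <<'E'
from h import *
im=ctrl.get_image("scene"); p=ctrl.get_obs()["ee_pos"]; print([proj(im,(p[0],p[1],z)).round(0) for z in (3,33,78,108)])
cv2.imwrite("pics/s2.png",cv2.resize(im["pixels"][160:340,200:400],None,fx=3.3,fy=3.3))
E
```

```text
[array([308., 268.]), array([307., 260.]), array([307., 246.]), array([307., 237.])]
```

View pics/s2.png

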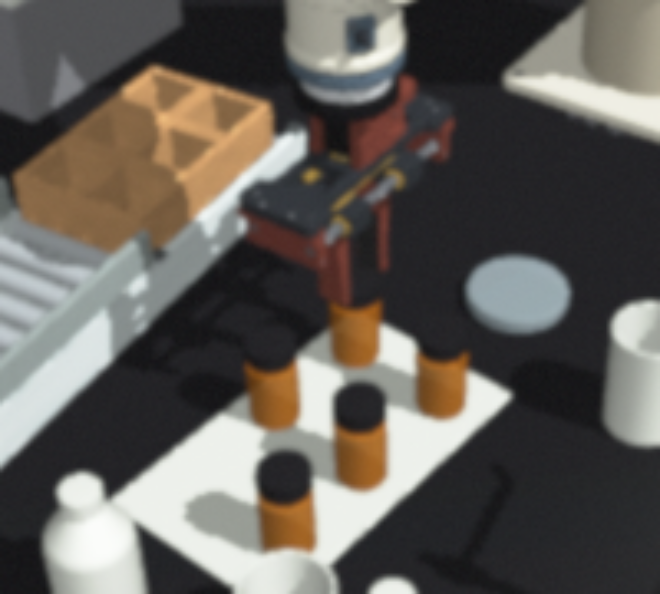

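Emit:
apply_moves(
  targets=[
    [-1,[0,0,0.04],[0,0,0]],
    [-1,[0,0,0.02],[0,0,0]],
    [-1,[0,0,0],[0,0,0]],
  ],
)

```text
t: 11.65
ee_pos: [510.8, 3.9, 76.5]
orientation: [-2.222, -2.22, 0.0]
ft_force: [-0.2, 0.2, -1.3]
width: 38.3
grasp_force: 30.0
```

Emit:
apply_moves(
  targets=[
    [-1,[0,0,0.04],[0,0,0]],
    [-1,[0,0,0],[0,0,0]],
  ],
)

```text
t: 11.9
ee_pos: [511.1, 3.9, 74.8]
orientation: [2.222, 2.22, 0.0]
ft_force: [0.2, 0.1, 0.5]
width: 38.3
grasp_force: 30.0
```

Emit:
apply_moves(
  targets=[
    [1,[0,0,0],[0,0,0]],
    [1,[0,0,0],[0,0,0]],
    [1,[0,0,0],[0,0,0]],
    [1,[0,0,0.2],[0,0,0]],
    [1,[0,0,0.3],[0,0,0]],
    [1,[0,0,0],[0,0,0]],
    [-1,[0,0,0],[0,0,0]],
    [-1,[0,0,0],[0,0,0]],
  ],
)

```text
t: 12.9
ee_pos: [511.1, 3.9, 49.8]
orientation: [2.222, 2.22, 0.0]
ft_force: [-0.3, 0.5, 0.4]
width: 71.2
grasp_force: 0.0
```

Emit:
apply_moves(
  targets=[
    [-1,[0,0,0],[0,0,0]],
    [-1,[0,0,0],[0,0,0]],
    [-1,[0,0,0],[0,0,0]],
  ],
)

```text
t: 13.28
ee_pos: [511.1, 3.9, 49.9]
orientation: [2.222, 2.22, 0.001]
ft_force: [1.4, -0.6, 0.7]
width: 41.2
grasp_force: 0.5
```

Emit:
apply_moves(
  targets=[
    [-1,[0,0,0],[0,0,0]],
    [-1,[0,0,0],[0,0,0]],
    [-1,[0,0,-0.4],[0,0,0]],
    [-1,[0,0,-0.8],[0,0,0]],
    [-1,[0,0,-0.8],[0,0,0]],
    [-1,[0,0,-0.5],[0,0,0]],
    [-1,[0,0,-0.3],[0,0,0]],
    [-1,[0,0,0],[0,0,0]],
  ],
)

```text
t: 14.28
ee_pos: [511.1, 3.9, 190.1]
orientation: [2.222, 2.22, 0.001]
ft_force: [-0.3, -0.2, -0.8]
width: 39.6
grasp_force: 29.8
```

Emit:
apply_moves(
  targets=[
    [-1,[-0.4,0.1,0],[0,0,0]],
    [-1,[-0.8,0.1,0],[0,0,0]],
    [-1,[-0.9,0.1,0],[0,0,0]],
    [-1,[-0.9,0.05,0],[0,0,0]],
    [-1,[-0.9,0,0],[0,0,0]],
    [-1,[-0.9,0,0],[0,0,0]],
    [-1,[-0.5,0,0],[0,0,0]],
    [-1,[-0.28,0,0],[0,0,0]],
  ],
)

```text
t: 15.28
ee_pos: [527.2, -276.0, 187.9]
orientation: [-2.222, -2.217, 0.001]
ft_force: [-0.5, -0.2, -1.4]
width: 39.5
grasp_force: 29.8
```

```bash
python3 - <<'E'
from h import *
import time
ctrl.get_image("wrist");ctrl.get_image("wrist")
held(); o=ctrl.get_obs(); print(o['ee_pos'],o['width'],o['grasp_force'],o["t"])
im=wrist(); cv2.imwrite("pics/w4.png",im["pixels"])
E
```

```text
base at TCP -90 off [  0.4 -29.1] 0.67
base at TCP -82 off [ -1.  -22.8] 0.724
base at TCP -74 off [  0.5 -17.4] 0.787
base at TCP -66 off [ -0.5 -11.6] 0.858
base at TCP -58 off [ 0.4 -5.7] 0.938
base at TCP -50 off [ 0.3 -0.2] 0.96
base at TCP -42 off [0.6 5.5] 0.878
[ 527.75313282 -274.31721521  188.92352799] 39.96346875389437 29.821777939796448 15.475
```

View pics/w4.png

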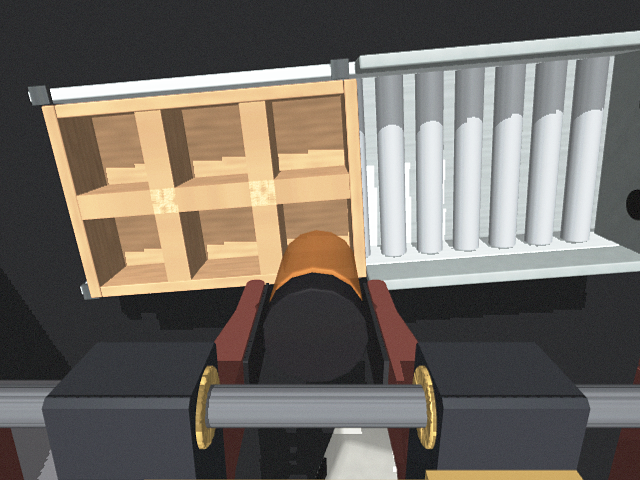

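Emit:
apply_moves(
  targets=[
    [-1,[0,0,0.4],[0,0,0]],
    [-1,[0,0,0.4],[0,0,0]],
    [-1,[0,0,0.4],[0,0,0]],
    [-1,[0,0,0.3],[0,0,0]],
    [-1,[0,0,0.2],[0,0,0]],
    [-1,[0,0,0.1],[0,0,0]],
    [-1,[0,0,0.08],[0,0,0]],
    [-1,[0,0,0],[0,0,0]],
  ],
)

```text
t: 16.52
ee_pos: [528.2, -275.2, 95.8]
orientation: [2.222, 2.22, 0.0]
ft_force: [0.5, -0.7, -0.1]
width: 39.7
grasp_force: 29.8
```

Emit:
apply_moves(
  targets=[
    [-1,[0,0,0.03],[0,0,0]],
    [0.27,[0,0,0],[0,0,0]],
    [0.27,[0,0,0],[0,0,0]],
    [0.27,[0,0,0],[0,0,0]],
    [0.27,[0,0,-0.3],[0,0,0]],
    [0.27,[0,0,-0.8],[0,0,0]],
    [1,[0,0,-0.8],[0,0,0]],
    [1,[0,0,-0.6],[0,0,0]],
  ],
)

```text
t: 17.52
ee_pos: [528.7, -275.4, 222.2]
orientation: [2.221, 2.219, 0.001]
ft_force: [-0.5, -1.2, -0.3]
width: 72.2
grasp_force: 0.0
```

Emit:
apply_moves(
  targets=[
    [1,[0.5,0,-0.2],[0,0,0]],
    [1,[0.8,0,-0.4],[0,0,0]],
    [1,[0.9,0,-0.4],[0,0,0]],
    [1,[0.9,0,-0.3],[0,0,0]],
    [1,[0.6,0,-0.1],[0,0,0]],
    [1,[0.3,0,0],[0,0,0]],
    [1,[0,0,0],[0,0,0]],
    [1,[0,0,0],[0,0,0]],
  ],
)

```text
t: 18.52
ee_pos: [528.2, -76.0, 289.0]
orientation: [-2.223, -2.22, 0.001]
ft_force: [-0.1, 0.2, 0.3]
width: 87.8
grasp_force: 0.0
```

```bash
python3 - <<'E'
from jars import *
print(ctrl.get_obs()["ee_pos"])
im,o=jars("wrist"); print(*o,sep="\n"); cv2.imwrite("pics/w5.png",im["pixels"])
m=cmask(im); print(np.nonzero(m.any(0))[0][[0,-1]],np.nonzero(m.any(1))[0][[0,-1]])
E
```

```text
[528.18433739 -75.95571756 288.95299808]
([519.2, 91.3], np.float64(0.97), [280.0, 0.0, 325.0, 42.0])
([596.9, -9.1], np.float64(0.91), [365.0, 102.0, 418.0, 148.0])
([694.4, 78.4], np.float64(0.95), [464.0, 0.0, 543.0, 55.0])
([611.8, 81.9], np.float64(0.94), [380.0, 3.0, 444.0, 53.0])
([531.5, -311.3], np.float64(0.19), [298.0, 367.0, 336.0, 432.0])
[188 345] [286 384]
```

View pics/w5.png

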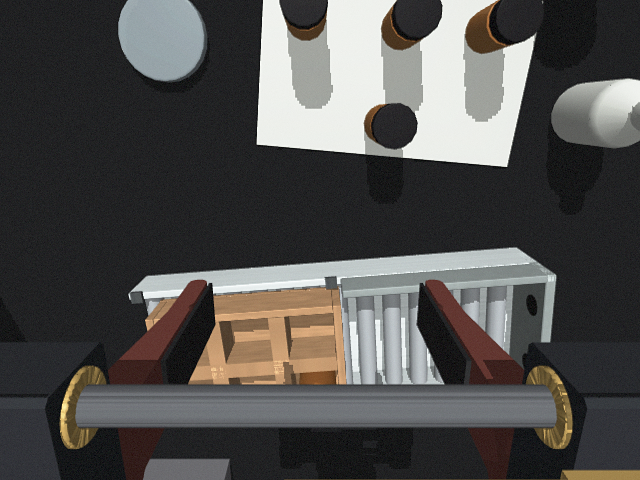

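Emit:
apply_moves(
  targets=[
    [1,[0.655,0.688,0.5],[0,0,0]],
    [1,[0.655,0.688,0.5],[0,0,0]],
    [1,[0,0,0.9],[0,0,0]],
    [1,[0,0,0.9],[0,0,0]],
    [1,[0,0,0.9],[0,0,0]],
    [1,[0,0,0.7],[0,0,0]],
    [1,[0,0,0.38],[0,0,0]],
    [1,[0,0,0],[0,0,0]],
  ],
)

```text
t: 19.62
ee_pos: [596.4, -10.2, 49.0]
orientation: [-2.222, -2.218, 0.003]
ft_force: [0.2, -0.2, -0.1]
width: 87.7
grasp_force: 0.0
```

Emit:
apply_moves(
  targets=[
    [-1,[0,0,0],[0,0,0]],
    [-1,[0,0,0],[0,0,0]],
    [-1,[0,0,0],[0,0,0]],
    [-1,[0,0,0],[0,0,0]],
    [-1,[0,0,0],[0,0,0]],
    [-1,[0,0,0],[0,0,0]],
    [-1,[0,0,0],[0,0,0]],
  ],
)

```text
t: 20.5
ee_pos: [597.2, -9.7, 50.3]
orientation: [2.222, 2.22, 0.0]
ft_force: [0.4, 0.3, 2.5]
width: 39.4
grasp_force: 30.0
```

Emit:
apply_moves(
  targets=[
    [-1,[0,0,-0.4],[0,0,0]],
    [-1,[0,0,-0.8],[0,0,0]],
    [-1,[0,0,-0.8],[0,0,0]],
    [-1,[0,0,-0.6],[0,0,0]],
    [-1,[-0.4,-0.2,-0.3],[0,0,0]],
    [-1,[-0.7,-0.3,0],[0,0,0]],
    [-1,[-0.8,-0.3,0],[0,0,0]],
    [-1,[-0.8,-0.3,0],[0,0,0]],
  ],
)

```text
t: 21.5
ee_pos: [540.2, -146.4, 195.2]
orientation: [-2.222, -2.22, 0.001]
ft_force: [0.4, 0.0, -1.3]
width: 39.6
grasp_force: 30.0
```

Emit:
apply_moves(
  targets=[
    [-1,[-0.8,-0.3,0],[0,0,0]],
    [-1,[-0.4,-0.09,0],[0,0,0]],
    [-1,[-0.13,0,0],[0,0,0]],
    [-1,[0,0,0],[0,0,0]],
    [-1,[0,0,0],[0,0,0]],
  ],
)

```text
t: 22.12
ee_pos: [522.8, -210.2, 195.1]
orientation: [-2.221, -2.221, -0.0]
ft_force: [-0.2, 0.1, -1.9]
width: 39.2
grasp_force: 30.0
```

```bash
cat >> h.py <<'E'
def cartcheck():
    im=wrist(); m=cmask(im); h=cv2.convexHull(np.argwhere(m)[:,::-1].astype(np.int32)); 
    q=np.zeros((480,640),np.uint8); cv2.fillConvexPoly(q,h,1); v,i=fit([(im,q)],off(CART,42),(461.7,-247,.08)); print("carton(wrist)",v.round(3),round(i,3),h[:,0].min(0),h[:,0].max(0)); return im,q
E
python3 - <<'E'
from h import *
o=ctrl.get_obs(); print(o['ee_pos'],o['width'])
im,q=cartcheck(); held(); cv2.imwrite("pics/w6.png",im["pixels"])
E
```

```text
[ 522.76678961 -210.19243575  195.0868488 ] 39.152340247940444
carton(wrist) [ 4.62071e+02 -2.46015e+02  8.50000e-02] 0.822 [ 73 174] [364 342]
base at TCP -90 off [120.7  45.1] 0.194
base at TCP -82 off [114.6  45.8] 0.209
base at TCP -74 off [108.3  45.3] 0.225
base at TCP -66 off [102.3  46.1] 0.244
base at TCP -58 off [96.5 46.7] 0.264
base at TCP -50 off [90.7 46.9] 0.288
base at TCP -42 off [84.5 47.6] 0.315
```

Emit:
apply_moves(
  targets=[
    [-1,[0,0,0.4],[0,0,0]],
    [-1,[0,0,0.4],[0,0,0]],
    [-1,[0,0,0.4],[0,0,0]],
    [-1,[0,0,0.35],[0,0,0]],
    [-1,[0,0,0.2],[0,0,0]],
    [-1,[0,0,0.12],[0,0,0]],
    [-1,[0,0,0.1],[0,0,0]],
    [-1,[0,0,0],[0,0,0]],
  ],
)

```text
t: 23.28
ee_pos: [522.5, -211.2, 96.7]
orientation: [2.223, 2.22, 0.0]
ft_force: [0.3, 0.8, -1.1]
width: 39.2
grasp_force: 30.0
```

Emit:
apply_moves(
  targets=[
    [-1,[0,0,0.05],[0,0,0]],
    [0.27,[0,0,0],[0,0,0]],
    [0.27,[0,0,0],[0,0,0]],
    [0.27,[0,0,0],[0,0,0]],
    [0.27,[0,0,-0.3],[0,0,0]],
    [0.27,[0,0,-0.8],[0,0,0]],
    [1,[0,0,-0.8],[0,0,0]],
    [1,[0,0,-0.6],[0,0,0]],
  ],
)

```text
t: 24.28
ee_pos: [523.0, -211.4, 222.1]
orientation: [2.221, 2.219, 0.001]
ft_force: [0.2, -0.7, -0.6]
width: 72.3
grasp_force: 0.0
```

Emit:
apply_moves(
  targets=[
    [1,[0.5,0.1,-0.2],[0,0,0]],
    [1,[0.8,0.1,-0.4],[0,0,0]],
    [1,[0.9,0.1,-0.4],[0,0,0]],
    [1,[0.9,0.1,-0.3],[0,0,0]],
    [1,[0.6,0,-0.1],[0,0,0]],
    [1,[0.3,0,0],[0,0,0]],
    [1,[0,0,0],[0,0,0]],
    [1,[0,0,0],[0,0,0]],
  ],
)

```text
t: 25.28
ee_pos: [542.5, -12.0, 289.0]
orientation: [-2.223, -2.22, 0.001]
ft_force: [-0.1, -0.4, 1.5]
width: 87.8
grasp_force: 0.0
```

```bash
python3 - <<'E'
from jars import *
print(ctrl.get_obs()["ee_pos"])
im,o=jars("wrist"); print(*o,sep="\n")
E
```

```text
[542.45240122 -11.99363608 288.9606582 ]
([610.6, 80.6], np.float64(0.93), [362.0, 72.0, 423.0, 122.0])
([520.6, -248.5], np.float64(0.19), [281.0, 369.0, 316.0, 433.0])
([528.0, -347.5], np.float64(0.82), [286.0, 425.0, 322.0, 480.0])
([692.9, 77.2], np.float64(0.93), [444.0, 75.0, 516.0, 124.0])
```

```bash
python3 - <<'E'
from jars import *
im,o=jars("wrist",smin=.1); print(*o,sep="\n")
E
```

```text
([518.7, 89.1], np.float64(0.96), [265.0, 60.0, 309.0, 109.0])
([527.8, -347.2], np.float64(0.82), [282.0, 426.0, 321.0, 480.0])
([521.1, -247.4], np.float64(0.2), [281.0, 371.0, 318.0, 432.0])
([611.3, 80.4], np.float64(0.94), [363.0, 73.0, 421.0, 118.0])
([693.0, 77.0], np.float64(0.91), [448.0, 73.0, 512.0, 124.0])
([773.6, 132.6], np.float64(0.71), [516.0, 0.0, 624.0, 66.0])
```

Emit:
apply_moves(
  targets=[
    [1,[0.668,-0.158,0.4],[0,0,0]],
    [1,[0.668,-0.158,0.6],[0,0,0]],
    [1,[0.668,-0.158,0.6],[0,0,0]],
    [1,[0,0,0.9],[0,0,0]],
    [1,[0,0,0.9],[0,0,0]],
    [1,[0,0,0.9],[0,0,0]],
    [1,[0,0,0.48],[0,0,0]],
    [1,[0,0,0],[0,0,0]],
  ],
)

```text
t: 26.48
ee_pos: [517.7, 88.4, 48.4]
orientation: [-2.221, -2.218, 0.005]
ft_force: [0.5, 1.1, 0.7]
width: 88.1
grasp_force: 0.0
```

Emit:
apply_moves(
  targets=[
    [-1,[0,0,0],[0,0,0]],
    [-1,[0,0,0],[0,0,0]],
    [-1,[0,0,0],[0,0,0]],
    [-1,[0,0,0],[0,0,0]],
    [-1,[0,0,0],[0,0,0]],
    [-1,[0,0,0],[0,0,0]],
    [-1,[0,0,0],[0,0,0]],
  ],
)

```text
t: 27.35
ee_pos: [519.1, 89.1, 50.3]
orientation: [2.222, 2.22, 0.0]
ft_force: [-0.6, -0.2, 2.9]
width: 39.7
grasp_force: 30.0
```

Emit:
apply_moves(
  targets=[
    [-1,[0,0,-0.4],[0,0,0]],
    [-1,[0,0,-0.8],[0,0,0]],
    [-1,[0,0,-0.8],[0,0,0]],
    [-1,[0,0,-0.6],[0,0,0]],
    [-1,[-0.4,-0.1,-0.3],[0,0,0]],
    [-1,[-0.8,-0.2,0],[0,0,0]],
    [-1,[-0.8,-0.2,0],[0,0,0]],
    [-1,[-0.8,-0.2,0],[0,0,0]],
  ],
)

```text
t: 28.35
ee_pos: [482.2, -52.8, 194.3]
orientation: [-2.221, -2.22, 0.002]
ft_force: [0.7, -0.2, -0.8]
width: 39.2
grasp_force: 30.0
```

Emit:
apply_moves(
  targets=[
    [-1,[-0.8,-0.2,0],[0,0,0]],
    [-1,[-0.8,-0.19,0],[0,0,0]],
    [-1,[-0.8,0,0],[0,0,0]],
    [-1,[-0.8,0,0],[0,0,0]],
    [-1,[-0.7,0,0],[0,0,0]],
    [-1,[-0.46,0,0],[0,0,0]],
    [-1,[-0.2,0,0],[0,0,0]],
    [-1,[0,0,0],[0,0,0]],
  ],
)

```text
t: 29.35
ee_pos: [463.8, -278.8, 194.8]
orientation: [-2.222, -2.219, 0.0]
ft_force: [0.3, 0.1, -0.8]
width: 39.7
grasp_force: 30.0
```

```bash
python3 - <<'E'
from h import *
ctrl.get_image("wrist"); o=ctrl.get_obs(); print(o['ee_pos'],o['width'])
im=wrist(); b=best("carton","wrist",im,(461.7,-247,65),.05)
print(b and (b[0],fit([(im,b[1])],off(CART,42),(461.7,-247,.08)))); cv2.imwrite("pics/w7.png",im["pixels"])
E
```

```text
[ 463.88218028 -278.27764246  194.88337284] 39.29788848731086
(np.float64(23.095446296421517), (array([ 4.62100726e+02, -2.47179411e+02,  7.82666317e-02]), np.float64(0.7619914760040408)))
```

View pics/w7.png

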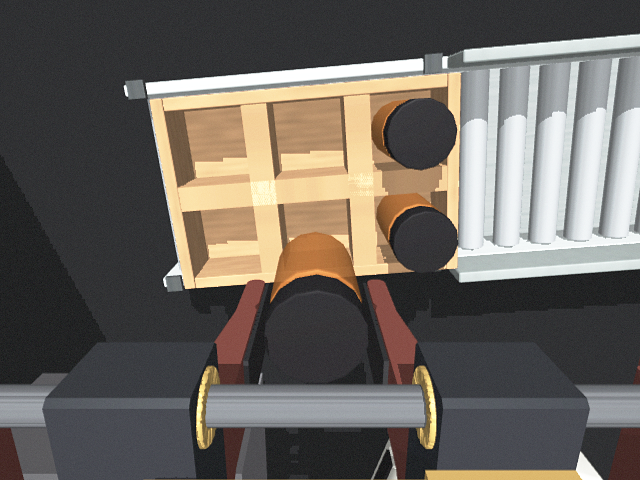

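Emit:
apply_moves(
  targets=[
    [-1,[0,0,0.4],[0,0,0]],
    [-1,[0,0,0.4],[0,0,0]],
    [-1,[0,0,0.4],[0,0,0]],
    [-1,[0,0,0.35],[0,0,0]],
    [-1,[0,0,0.2],[0,0,0]],
    [-1,[0,0,0.12],[0,0,0]],
    [-1,[0,0,0.1],[0,0,0]],
    [-1,[0,0,0],[0,0,0]],
  ],
)

```text
t: 30.5
ee_pos: [464.2, -278.9, 96.7]
orientation: [-2.223, -2.22, -0.0]
ft_force: [-0.6, -0.4, -1.3]
width: 39.8
grasp_force: 30.0
```

Emit:
apply_moves(
  targets=[
    [-1,[0,0,0.05],[0,0,0]],
    [0.27,[0,0,0],[0,0,0]],
    [0.27,[0,0,0],[0,0,0]],
    [0.27,[0,0,0],[0,0,0]],
    [0.27,[0,0,-0.3],[0,0,0]],
    [0.27,[0,0,-0.8],[0,0,0]],
    [1,[0,0,-0.8],[0,0,0]],
    [1,[0,0,-0.6],[0,0,0]],
  ],
)

```text
t: 31.5
ee_pos: [464.7, -279.1, 222.1]
orientation: [2.221, 2.219, 0.001]
ft_force: [0.7, 0.4, 0.0]
width: 72.2
grasp_force: 0.0
```

Emit:
apply_moves(
  targets=[
    [1,[0.6,0.2,-0.3],[0,0,0]],
    [1,[0.9,0.4,-0.4],[0,0,0]],
    [1,[0.9,0.4,-0.4],[0,0,0]],
    [1,[0.9,0.3,-0.3],[0,0,0]],
    [1,[0.9,0.3,0],[0,0,0]],
    [1,[0.8,0,0],[0,0,0]],
    [1,[0.3,0,0],[0,0,0]],
    [1,[0,0,0],[0,0,0]],
  ],
)

```text
t: 32.5
ee_pos: [544.4, -13.6, 289.8]
orientation: [2.22, 2.222, 0.0]
ft_force: [1.0, -0.7, 0.6]
width: 87.6
grasp_force: 0.0
```

```bash
python3 - <<'E'
from jars import *
ctrl.get_image("wrist"); print(ctrl.get_obs()["ee_pos"])
im,o=jars("wrist"); print(*o,sep="\n")
E
```

```text
[544.4088613  -14.40172993 289.65292965]
([610.9, 80.3], np.float64(0.94), [365.0, 70.0, 419.0, 115.0])
([526.8, -350.3], np.float64(0.8), [281.0, 425.0, 321.0, 480.0])
([521.9, -206.7], np.float64(0.25), [276.0, 365.0, 316.0, 385.0])
([449.6, -348.0], np.float64(0.83), [217.0, 427.0, 258.0, 480.0])
([693.1, 77.1], np.float64(0.94), [441.0, 71.0, 514.0, 122.0])
```

Emit:
apply_moves(
  targets=[
    [1,[0.623,0.444,0.4],[0,0,0]],
    [1,[0.623,0.444,0.6],[0,0,0]],
    [1,[0.623,0.444,0.6],[0,0,0]],
    [1,[0,0,0.9],[0,0,0]],
    [1,[0,0,0.9],[0,0,0]],
    [1,[0,0,0.9],[0,0,0]],
    [1,[0,0,0.48],[0,0,0]],
    [1,[0,0,0],[0,0,0]],
  ],
)

```text
t: 33.65
ee_pos: [609.8, 78.0, 48.1]
orientation: [-2.222, -2.217, 0.005]
ft_force: [-0.6, 0.1, 0.1]
width: 87.8
grasp_force: 0.0
```

Emit:
apply_moves(
  targets=[
    [-1,[0,0,0],[0,0,0]],
    [-1,[0,0,0],[0,0,0]],
    [-1,[0,0,0],[0,0,0]],
    [-1,[0,0,0],[0,0,0]],
    [-1,[0,0,0],[0,0,0]],
    [-1,[0,0,0],[0,0,0]],
    [-1,[0,0,0],[0,0,0]],
  ],
)

```text
t: 34.52
ee_pos: [611.3, 79.5, 50.4]
orientation: [2.222, 2.22, 0.0]
ft_force: [-0.8, -0.5, 3.0]
width: 39.3
grasp_force: 30.0
```

Emit:
apply_moves(
  targets=[
    [-1,[0,0,-0.4],[0,0,0]],
    [-1,[0,0,-0.8],[0,0,0]],
    [-1,[0,0,-0.8],[0,0,0]],
    [-1,[0,0,-0.6],[0,0,0]],
    [-1,[-0.4,-0.2,-0.3],[0,0,0]],
    [-1,[-0.7,-0.4,0],[0,0,0]],
    [-1,[-0.8,-0.4,0],[0,0,0]],
    [-1,[-0.8,-0.4,0],[0,0,0]],
  ],
)

```text
t: 35.52
ee_pos: [538.8, -57.4, 195.0]
orientation: [-2.222, -2.22, 0.002]
ft_force: [-0.8, -0.8, -1.0]
width: 39.4
grasp_force: 30.0
```

Emit:
apply_moves(
  targets=[
    [-1,[-0.8,-0.4,0],[0,0,0]],
    [-1,[-0.8,-0.4,0],[0,0,0]],
    [-1,[-0.8,-0.4,0],[0,0,0]],
    [-1,[-0.5,-0.3,0],[0,0,0]],
    [-1,[-0.3,-0.14,0],[0,0,0]],
    [-1,[0,0,0],[0,0,0]],
    [-1,[0,0,0],[0,0,0]],
  ],
)

```text
t: 36.4
ee_pos: [459.0, -214.9, 195.1]
orientation: [-2.222, -2.221, -0.0]
ft_force: [-0.1, 0.2, -1.9]
width: 39.3
grasp_force: 30.0
```

Emit:
apply_moves(
  targets=[
    [-1,[0,0,0.4],[0,0,0]],
    [-1,[0,0,0.4],[0,0,0]],
    [-1,[0,0,0.2],[0,0,0]],
    [-1,[0,0,0],[0,0,0]],
    [-1,[0,0,0],[0,0,0]],
  ],
)

```text
t: 37.02
ee_pos: [459.5, -215.4, 145.7]
orientation: [2.221, 2.22, 0.0]
ft_force: [0.0, -0.4, -1.5]
width: 39.4
grasp_force: 30.0
```

Emit:
apply_moves(
  targets=[
    [-1,[0,0,0.3],[0,0,0]],
    [-1,[0,0,0.3],[0,0,0]],
    [-1,[0,0,0.2],[0,0,0]],
    [-1,[0,0,0.13],[0,0,0]],
    [-1,[0,0,0.06],[0,0,0]],
    [-1,[0,0,0.03],[0,0,0]],
    [-1,[0,0,0],[0,0,0]],
    [-1,[0,0,0],[0,0,0]],
  ],
)

```text
t: 38.02
ee_pos: [459.1, -215.5, 94.5]
orientation: [2.222, 2.22, 0.0]
ft_force: [-0.2, -1.0, -1.9]
width: 39.4
grasp_force: 30.0
```

Emit:
apply_moves(
  targets=[
    [0.27,[0,0,0],[0,0,0]],
    [0.27,[0,0,0],[0,0,0]],
    [0.27,[0,0,0],[0,0,0]],
    [0.27,[0,0,0],[0,0,0]],
    [0.27,[0,0,-0.3],[0,0,0]],
    [0.27,[0,0,-0.8],[0,0,0]],
    [1,[0,0,-0.8],[0,0,0]],
    [1,[0,0,-0.6],[0,0,0]],
  ],
)

```text
t: 39.02
ee_pos: [459.3, -215.6, 222.0]
orientation: [2.221, 2.219, 0.001]
ft_force: [0.1, 0.1, -0.2]
width: 72.2
grasp_force: 0.0
```

Emit:
apply_moves(
  targets=[
    [1,[0.6,0.4,-0.3],[0,0,0]],
    [1,[0.8,0.6,-0.4],[0,0,0]],
    [1,[0.8,0.6,-0.4],[0,0,0]],
    [1,[0.8,0.6,-0.3],[0,0,0]],
    [1,[0.7,0.6,0],[0,0,0]],
    [1,[0.4,0.2,0],[0,0,0]],
    [1,[0,0,0],[0,0,0]],
    [1,[0,0,0],[0,0,0]],
  ],
)

```text
t: 40.02
ee_pos: [608.0, -11.5, 289.1]
orientation: [-2.223, -2.22, 0.002]
ft_force: [-1.1, -0.1, 0.1]
width: 88.2
grasp_force: 0.0
```

```bash
python3 - <<'E'
from jars import *
ctrl.get_image("wrist"); print(ctrl.get_obs()["ee_pos"])
im,o=jars("wrist"); print(*o,sep="\n")
E
```

```text
[608.12541704 -11.7309413  289.15582882]
([510.6, -247.4], np.float64(0.2), [220.0, 369.0, 254.0, 429.0])
([438.5, -345.1], np.float64(0.86), [153.0, 430.0, 203.0, 480.0])
([693.2, 77.5], np.float64(0.9), [383.0, 76.0, 438.0, 122.0])
([515.2, -346.4], np.float64(0.83), [220.0, 425.0, 261.0, 480.0])
```

Emit:
apply_moves(
  targets=[
    [1,[0.587,0.562,0.4],[0,0,0]],
    [1,[0.587,0.562,0.6],[0,0,0]],
    [1,[0.587,0.562,0.6],[0,0,0]],
    [1,[0,0,0.9],[0,0,0]],
    [1,[0,0,0.9],[0,0,0]],
    [1,[0,0,0.9],[0,0,0]],
    [1,[0,0,0.48],[0,0,0]],
    [1,[0,0,0],[0,0,0]],
  ],
)

```text
t: 41.18
ee_pos: [692.3, 76.7, 48.7]
orientation: [-2.222, -2.218, 0.004]
ft_force: [0.2, 0.3, 0.1]
width: 87.8
grasp_force: 0.0
```

Emit:
apply_moves(
  targets=[
    [-1,[0,0,0],[0,0,0]],
    [-1,[0,0,0],[0,0,0]],
    [-1,[0,0,0],[0,0,0]],
    [-1,[0,0,0],[0,0,0]],
    [-1,[0,0,0],[0,0,0]],
    [-1,[0,0,0],[0,0,0]],
    [-1,[0,0,0],[0,0,0]],
  ],
)

```text
t: 42.05
ee_pos: [693.5, 77.4, 50.3]
orientation: [2.222, 2.22, 0.0]
ft_force: [-0.3, 1.0, 1.9]
width: 39.3
grasp_force: 30.0
```

Emit:
apply_moves(
  targets=[
    [-1,[0,0,-0.4],[0,0,0]],
    [-1,[0,0,-0.8],[0,0,0]],
    [-1,[0,0,-0.8],[0,0,0]],
    [-1,[0,0,-0.6],[0,0,0]],
    [-1,[-0.3,-0.3,-0.3],[0,0,0]],
    [-1,[-0.6,-0.6,0],[0,0,0]],
    [-1,[-0.6,-0.6,0],[0,0,0]],
    [-1,[-0.6,-0.6,0],[0,0,0]],
  ],
)

```text
t: 43.05
ee_pos: [587.5, -28.3, 196.5]
orientation: [2.221, 2.22, 0.001]
ft_force: [0.8, 0.1, -1.1]
width: 39.3
grasp_force: 30.0
```

Emit:
apply_moves(
  targets=[
    [-1,[-0.6,-0.6,0],[0,0,0]],
    [-1,[-0.6,-0.6,0],[0,0,0]],
    [-1,[-0.6,-0.6,0],[0,0,0]],
    [-1,[-0.6,-0.6,0],[0,0,0]],
    [-1,[-0.6,-0.6,0],[0,0,0]],
    [-1,[-0.5,-0.5,0],[0,0,0]],
    [-1,[-0.35,-0.36,0],[0,0,0]],
    [-1,[0,0,0],[0,0,0]],
  ],
)

```text
t: 44.05
ee_pos: [394.5, -220.7, 196.2]
orientation: [2.224, 2.217, 0.0]
ft_force: [0.1, 1.0, -1.4]
width: 39.4
grasp_force: 30.0
```

Emit:
apply_moves(
  targets=[
    [-1,[0,0,0.4],[0,0,0]],
    [-1,[0,0,0.4],[0,0,0]],
    [-1,[0,0,0.2],[0,0,0]],
    [-1,[0,0,0],[0,0,0]],
    [-1,[0,0,0],[0,0,0]],
  ],
)

```text
t: 44.68
ee_pos: [395.8, -219.9, 145.8]
orientation: [2.221, 2.22, 0.0]
ft_force: [0.3, 0.3, -1.0]
width: 39.4
grasp_force: 30.0
```

Good position; check the carton has not rolled, then lower.

```bash
python3 - <<'E'
from h import *
im=wrist(); m=cmask(im); h=cv2.convexHull(np.argwhere(m)[:,::-1].astype(np.int32))[:,0]; print(ctrl.get_obs()["ee_pos"],h.min(0),h.max(0))
print([proj(im,p).round(0) for p in place(CART[0]+[0,0,42],(461.7,-246.6,.081)) if p[2]>80])
cv2.imwrite("pics/w8.png",im["pixels"])
E
```

```text
[ 395.77444155 -219.97904827  145.84618692] [252 170] [607 342]
[array([276., 406.]), array([250., 209.]), array([584., 384.]), array([609., 180.])]
```

View pics/w8.png

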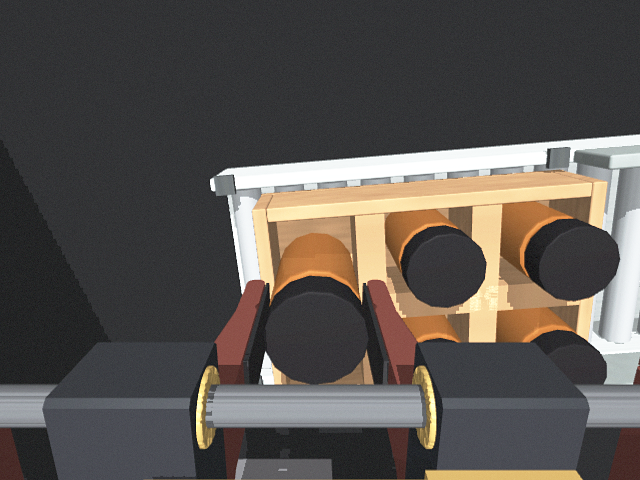

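Emit:
apply_moves(
  targets=[
    [-1,[0,0,0.3],[0,0,0]],
    [-1,[0,0,0.3],[0,0,0]],
    [-1,[0,0,0.2],[0,0,0]],
    [-1,[0,0,0.13],[0,0,0]],
    [-1,[0,0,0.06],[0,0,0]],
    [-1,[0,0,0.03],[0,0,0]],
    [-1,[0,0,0],[0,0,0]],
    [-1,[0,0,0],[0,0,0]],
  ],
)

```text
t: 45.72
ee_pos: [395.3, -220.0, 94.4]
orientation: [2.222, 2.22, 0.0]
ft_force: [1.5, 0.4, -1.1]
width: 39.5
grasp_force: 30.0
```

Emit:
apply_moves(
  targets=[
    [0.27,[0,0,0],[0,0,0]],
    [0.27,[0,0,0],[0,0,0]],
    [0.27,[0,0,0],[0,0,0]],
    [0.27,[0,0,0],[0,0,0]],
    [0.27,[0,0,-0.3],[0,0,0]],
    [0.27,[0,0,-0.8],[0,0,0]],
    [-1,[0,0,-0.8],[0,0,0]],
    [-1,[0,0,-0.6],[0,0,0]],
  ],
)

```text
t: 46.72
ee_pos: [395.5, -220.0, 221.9]
orientation: [2.221, 2.219, 0.001]
ft_force: [-0.9, -1.0, -0.9]
width: 39.4
grasp_force: 0.0
```

Emit:
apply_moves(
  targets=[
    [-1,[-0.4,-0.6,0],[0,0,0]],
    [-1,[-0.38,-0.65,0],[0,0,0]],
    [-1,[0,0,0],[0,0,-0.051]],
    [-1,[0,0,0],[0,0,0]],
    [-1,[0,0,0],[0,0,0]],
    [-1,[0,0,0],[0,0,0]],
  ],
)

```text
t: 47.48
ee_pos: [332.9, -258.6, 219.3]
orientation: [2.132, 2.307, 0.0]
ft_force: [-0.8, -1.4, 0.4]
width: 0.7
grasp_force: 0.0
```

```bash
python3 - <<'E'
from h import *
ctrl.get_image("wrist");o=ctrl.get_obs(); print(o["ee_pos"],R.from_rotvec(o["orientation"]).as_matrix()[:,1],o["width"],o["t"])
im=wrist(); m=cmask(im); ys,xs=np.nonzero(m); print(fit([(im,m)],off(CART,42),(461.7,-246.6,.08)))
cv2.imwrite("pics/w9.png",im["pixels"])
t=ctrl.get_image("top")
for p in ctrl.pinpoint("bay_stop","top")[:1]+ctrl.pinpoint("bay_stop","wrist")[:1]: print(p)
E
```

```text
[ 332.8838565  -258.57466197  219.23178384] [ 9.96857028e-01  7.92216078e-02 -4.09989502e-05] 0.4853754457167703 47.525
(array([ 4.61831526e+02, -2.47040366e+02,  8.30425668e-02]), np.float64(0.6821358112479216))
{'xy': [457.6, 263.5], 'score': 0.68}
```

View pics/w9.png

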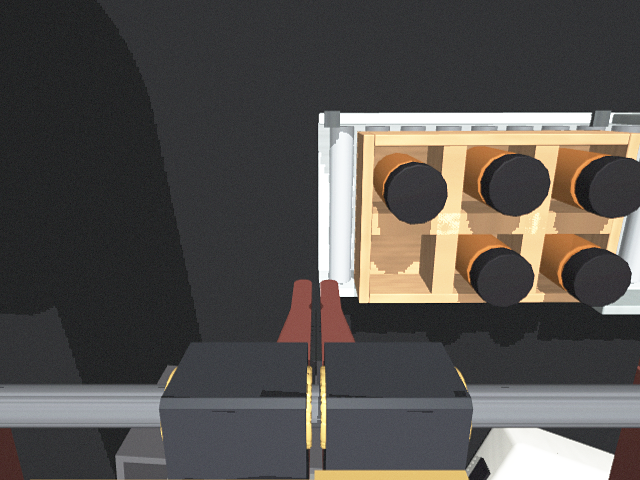

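Emit:
apply_moves(
  targets=[
    [-1,[0,0,0.5],[0,0,0]],
    [-1,[0,0,0.7],[0,0,0]],
    [-1,[0,0,0.7],[0,0,0]],
    [-1,[0,0,0.6],[0,0,0]],
    [-1,[0,0,0.4],[0,0,0]],
    [-1,[0,0,0.24],[0,0,0]],
    [-1,[0,0,0],[0,0,0]],
    [-1,[0,0,0],[0,0,0]],
  ],
)

```text
t: 48.72
ee_pos: [333.0, -259.1, 62.7]
orientation: [2.131, 2.307, 0.0]
ft_force: [0.3, 0.1, -0.0]
width: -0.0
grasp_force: 0.0
```

Emit:
apply_moves(
  targets=[
    [-1,[0,0.1,0],[0,0,0]],
    [-1,[0,0.06,0],[0,0,0]],
    [-1,[0,0.06,0],[0,0,0]],
    [-1,[0,0.06,0],[0,0,0]],
    [-1,[0,0.06,0],[0,0,0]],
    [-1,[0,0.06,0],[0,0,0]],
    [-1,[0,0.08,0],[0,0,0]],
    [-1,[0,0.08,0],[0,0,0]],
  ],
)

```text
t: 49.72
ee_pos: [360.4, -256.4, 62.1]
orientation: [-2.131, -2.307, 0.001]
ft_force: [-2.5, -0.9, 1.1]
width: 0.3
grasp_force: 1.3
```

Emit:
apply_moves(
  targets=[
    [-1,[0,0.1,0],[0,0,0]],
    [-1,[0,0.1,0],[0,0,0]],
    [-1,[0,0.1,0],[0,0,0]],
    [-1,[0,0.1,0],[0,0,0]],
    [-1,[0,0.1,0],[0,0,0]],
    [-1,[0,0.1,0],[0,0,0]],
    [-1,[0,0.1,0],[0,0,0]],
    [-1,[0,0.1,0],[0,0,0]],
  ],
)

```text
t: 50.72
ee_pos: [400.6, -253.3, 62.1]
orientation: [-2.132, -2.307, 0.0]
ft_force: [-2.0, 0.4, 0.6]
width: 0.8
grasp_force: 1.3
```

Emit:
apply_moves(
  targets=[
    [-1,[0,0.1,0],[0,0,0]],
    [-1,[0,0.1,0],[0,0,0]],
    [-1,[0,0.1,0],[0,0,0]],
    [-1,[0,0.1,0],[0,0,0]],
    [-1,[0,0.1,0],[0,0,0]],
    [-1,[0,0.1,0],[0,0,0]],
    [-1,[0,0.1,0],[0,0,0]],
    [-1,[0,0.1,0],[0,0,0]],
  ],
)

```text
t: 51.72
ee_pos: [440.7, -250.2, 62.2]
orientation: [2.132, 2.308, 0.0]
ft_force: [-2.2, 1.2, -1.2]
width: 0.3
grasp_force: 0.9
```

Emit:
apply_moves(
  targets=[
    [-1,[0,0.1,0],[0,0,0]],
    [-1,[0,0.1,0],[0,0,0]],
    [-1,[0,0.1,0],[0,0,0]],
    [-1,[0,0.1,0],[0,0,0]],
    [-1,[0,0.1,0],[0,0,0]],
    [-1,[0,0.1,0],[0,0,0]],
    [-1,[0,0.1,0],[0,0,0]],
    [-1,[0,0.1,0],[0,0,0]],
  ],
)

```text
t: 52.72
ee_pos: [480.4, -247.0, 62.2]
orientation: [-2.132, -2.308, 0.0]
ft_force: [-3.1, -0.0, -1.5]
width: 0.2
grasp_force: 1.2
```

Smooth. Continue, then slow down.

Emit:
apply_moves(
  targets=[
    [-1,[0,0.1,0],[0,0,0]],
    [-1,[0,0.1,0],[0,0,0]],
    [-1,[0,0.1,0],[0,0,0]],
    [-1,[0,0.1,0],[0,0,0]],
    [-1,[0,0.1,0],[0,0,0]],
    [-1,[0,0.1,0],[0,0,0]],
    [-1,[0,0.08,0],[0,0,0]],
    [-1,[0,0.06,0],[0,0,0]],
  ],
)

```text
t: 53.72
ee_pos: [517.4, -244.1, 62.2]
orientation: [2.132, 2.308, 0.0]
ft_force: [-1.6, 1.1, -1.0]
width: 0.1
grasp_force: 1.0
```

Emit:
apply_moves(
  targets=[
    [-1,[0,0.05,0],[0,0,0]],
    [-1,[0,0.05,0],[0,0,0]],
    [-1,[0,0.05,0],[0,0,0]],
    [-1,[0,0.05,0],[0,0,0]],
    [-1,[0,0.05,0],[0,0,0]],
    [-1,[0,0.05,0],[0,0,0]],
    [-1,[0,0.05,0],[0,0,0]],
    [-1,[0,0.05,0],[0,0,0]],
  ],
)

```text
t: 54.72
ee_pos: [537.1, -242.5, 62.2]
orientation: [-2.132, -2.308, 0.0]
ft_force: [-2.1, 0.1, -0.1]
width: 0.1
grasp_force: 1.1
```

Emit:
apply_moves(
  targets=[
    [-1,[0,0.03,0],[0,0,0]],
    [-1,[0,0.03,0],[0,0,0]],
    [-1,[0,0.03,0],[0,0,0]],
    [-1,[0,0.03,0],[0,0,0]],
    [-1,[0,0.03,0],[0,0,0]],
    [-1,[0,0.03,0],[0,0,0]],
  ],
)

```text
t: 55.48
ee_pos: [546.1, -241.9, 62.2]
orientation: [2.132, 2.308, 0.0]
ft_force: [-2.0, 0.5, 0.5]
width: 0.8
grasp_force: 1.0
```

Emit:
apply_moves(
  targets=[
    [-1,[0,0.03,0],[0,0,0]],
    [-1,[0,0.03,0],[0,0,0]],
    [-1,[0,0.03,0],[0,0,0]],
    [-1,[0,0.03,0],[0,0,0]],
  ],
)

```text
t: 55.98
ee_pos: [552.1, -241.3, 62.2]
orientation: [2.132, 2.308, 0.0]
ft_force: [-1.7, 0.4, 0.5]
width: 0.4
grasp_force: 0.9
```

Emit:
apply_moves(
  targets=[
    [-1,[0,0.03,0],[0,0,0]],
    [-1,[0,0.03,0],[0,0,0]],
    [-1,[0,0.03,0],[0,0,0]],
  ],
)

```text
t: 56.35
ee_pos: [552.9, -241.0, 62.0]
orientation: [-2.127, -2.304, 0.006]
ft_force: [-18.1, -1.9, 13.1]
width: 0.6
grasp_force: 9.7
```

Emit:
apply_moves(
  targets=[
    [-1,[0,-0.03,0],[0,0,0]],
    [-1,[0,-0.03,0],[0,0,0]],
    [-1,[0,-0.04,0],[0,0,0]],
    [-1,[0,-0.2,0],[0,0,0]],
    [-1,[0,-0.4,0],[0,0,0]],
    [-1,[0,0,-0.6],[0,0,0]],
    [-1,[0,0,-0.8],[0,0,0]],
    [1,[0,0,-0.8],[0,0,0]],
  ],
)

```text
t: 57.35
ee_pos: [521.2, -243.8, 173.2]
orientation: [2.132, 2.308, 0.0]
ft_force: [0.5, 0.3, 0.5]
width: 6.7
grasp_force: 0.0
```

Emit:
apply_moves(
  targets=[
    [1,[0,0,-0.8],[0,0,0]],
    [1,[0,0.5,-0.8],[0,0,0]],
    [1,[0,0.5,0],[0,0,0]],
    [1,[0,0.5,0],[0,0,0]],
    [1,[0,0,0],[0,0,0]],
    [1,[0,0,0],[0,0,0]],
  ],
)

```text
t: 58.1
ee_pos: [595.3, -237.8, 251.7]
orientation: [-2.131, -2.307, 0.001]
ft_force: [0.6, 0.2, -0.2]
width: 66.7
grasp_force: 0.0
```

```bash
python3 - <<'E'
from h import *
o=ctrl.get_obs(); print(o["ee_pos"],o["t"],R.from_rotvec(o["orientation"]).as_matrix()[:,1].round(3))
im=wrist(); m=cmask(im); print(fit([(im,m)],off(CART,42),(660,-231,.08)))
cv2.imwrite("pics/w10.png",im["pixels"])
E
```

```text
[ 595.29986883 -237.77525945  251.74029981] 58.1 [ 0.997  0.079 -0.001]
(array([ 6.58136690e+02, -2.30758647e+02,  7.92208855e-02]), np.float64(0.676483014483569))
```

View pics/w10.png

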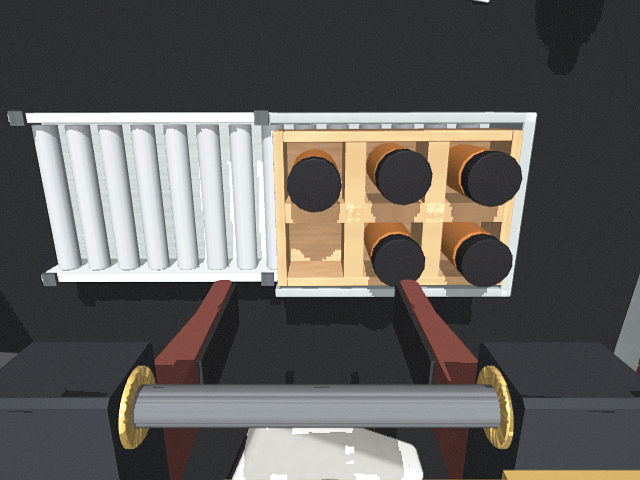

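Emit:
apply_moves(
  targets=[
    [1,[0,0,0],[0,0,0.051]],
    [1,[0.5,-0.2,0],[0,0,0]],
    [1,[0.8,-0.25,0],[0,0,0]],
    [1,[0.8,-0.25,0],[0,0,0]],
    [1,[0.8,-0.25,0],[0,0,0]],
    [1,[0.8,-0.25,0],[0,0,0]],
    [1,[0.8,-0.25,0],[0,0,0]],
    [1,[0.8,-0.25,0],[0,0,0]],
  ],
)

```text
t: 59.15
ee_pos: [510.2, 28.0, 252.3]
orientation: [2.223, 2.22, 0.0]
ft_force: [-0.3, 0.7, 0.6]
width: 87.8
grasp_force: 0.0
```

Emit:
apply_moves(
  targets=[
    [1,[0.7,-0.3,0],[0,0,0]],
    [1,[0.5,-0.3,0],[0,0,0]],
    [1,[0.3,-0.2,0],[0,0,0]],
    [1,[0,0,0],[0,0,0]],
    [1,[0,0,0],[0,0,0]],
    [1,[0,0,0],[0,0,0]],
  ],
)

```text
t: 59.9
ee_pos: [472.1, 101.5, 252.1]
orientation: [2.223, 2.219, 0.0]
ft_force: [-0.8, 0.1, 0.6]
width: 87.6
grasp_force: 0.0
```

```bash
python3 - <<'E'
from m import *
o=ctrl.get_obs(); print(o["ee_pos"],R.from_rotvec(o["orientation"]).as_matrix()[:,1].round(3))
H=[np.array([[x,y,z] for x in(-4,4) for y in ys for z in zs]) for ys,zs in (((26,70),(20,28)),((26,70),(72,80)),((62,70),(20,80)))]
im=wrist(); b=best("jug","wrist",im,(444,221,45),.1); print(b and (b[0],b[2],fit([(im,b[1])],[cyl(30,0,90)]+H,(444,221,0))))
for l,z in(("jug_handle",50),("hook",220)):
    for d in ctrl.pinpoint(l,"wrist")[:2]: print(l,d,atz(im,d["xy"],z))
cv2.imwrite("pics/w11.png",im["pixels"])
E
```

```text
[472.06697134 101.5419045  252.14801394] [ 1.    -0.002  0.   ]
(np.float64(11.053618937102955), 0.69, (array([ 4.44575528e+02,  2.23473480e+02, -1.79853276e-02]), np.float64(0.9763549520388426)))
```

Emit:
apply_moves(
  targets=[
    [1,[0.8,-0.185,0],[0,0,0]],
    [1,[0.8,-0.185,0],[0,0,0]],
    [1,[0.8,-0.185,0],[0,0,0]],
    [1,[0,0,0.8],[0,0,0]],
    [1,[0,0,0.9],[0,0,0]],
    [1,[0,0,0.6],[0,0,0]],
    [1,[0,0,0],[0,0,0]],
    [1,[0,0,0],[0,0,0]],
  ],
)

```text
t: 61.1
ee_pos: [444.8, 222.5, 138.1]
orientation: [2.222, 2.22, 0.002]
ft_force: [1.3, 0.2, 0.5]
width: 88.0
grasp_force: 0.0
```

Emit:
apply_moves(
  targets=[
    [1,[0,0,0.5],[0,0,0]],
    [1,[0,0,0.6],[0,0,0]],
    [1,[0,0,0.5],[0,0,0]],
    [1,[0,0,0.3],[0,0,0]],
    [1,[0,0,0],[0,0,0]],
    [-1,[0,0,0],[0,0,0]],
    [-1,[0,0,0],[0,0,0]],
    [-1,[0,0,0],[0,0,0]],
  ],
)

```text
t: 62.1
ee_pos: [444.3, 222.5, 42.8]
orientation: [2.222, 2.22, 0.002]
ft_force: [-0.4, 0.4, -0.0]
width: 61.4
grasp_force: 0.0
```

Emit:
apply_moves(
  targets=[
    [-1,[0,0,0],[0,0,0]],
    [-1,[0,0,0],[0,0,0]],
    [-1,[0,0,0],[0,0,0]],
    [-1,[0,0,0],[0,0,0]],
  ],
)

```text
t: 62.6
ee_pos: [444.3, 222.4, 42.7]
orientation: [2.222, 2.22, 0.001]
ft_force: [-1.2, -0.4, 6.8]
width: 58.0
grasp_force: 30.0
```

Emit:
apply_moves(
  targets=[
    [-1,[0,0,-0.3],[0,0,0]],
    [-1,[0,0,-0.6],[0,0,0]],
    [-1,[0,0,-0.8],[0,0,0]],
    [-1,[0,0,-0.8],[0,0,0]],
    [-1,[0,0,-0.7],[0,0,0]],
    [-1,[0,0,-0.33],[0,0,0]],
    [-1,[0,0,0],[0,0,-0.067]],
    [-1,[0,0,0],[0,0,-0.067]],
  ],
)

```text
t: 63.6
ee_pos: [443.5, 222.1, 218.6]
orientation: [-1.973, -2.445, 0.001]
ft_force: [0.0, 0.3, -1.2]
width: 58.5
grasp_force: 30.0
```

```bash
python3 - <<'E'
from h import *
ctrl.get_image("wrist"); o=ctrl.get_obs(); M=R.from_rotvec(o["orientation"]).as_matrix(); print(o["ee_pos"],M.round(3).tolist(),o["width"])
for t in ((505,309.5,219),):print((M.T@(np.array(t)-o["ee_pos"])/50).round(3))
im=wrist(); cv2.imwrite("pics/w12.png",im["pixels"])
for l,z in(("jug_handle",o["ee_pos"][2]+8),("hook",220),("jug_handle",o["ee_pos"][2]+8)):
    for d in ctrl.pinpoint(l,"wrist")[:2]: print(l,d,atz(im,d["xy"],z)-o["ee_pos"]*(l!="hook"))
for d in ctrl.masks_of("stand","wrist")[:2]: print(d["score"],d["bbox"])
E
```

```text
[443.37752777 222.004      218.35092904] [[-0.215, 0.977, -0.001], [0.977, 0.215, -0.001], [-0.0, -0.001, -1.0]] 58.4062349367383
[ 1.443  1.581 -0.015]
jug_handle {'xy': [318.2, 201.3], 'score': 0.64} [-8.57606007 46.71521841  8.        ]
jug_handle {'xy': [318.2, 201.3], 'score': 0.64} [-8.57606007 46.71521841  8.        ]
0.78 [473.7, 5.4, 640.0, 135.2]
0.42 [577.8, 323.5, 639.8, 385.4]
```

View pics/w12.png

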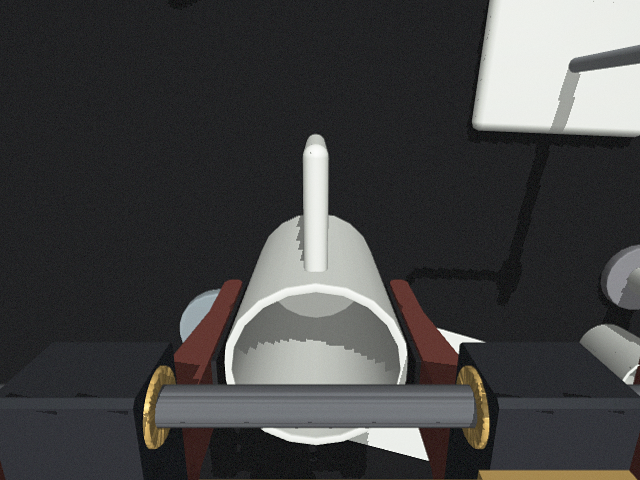

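```bash
python3 - <<'E'
from h import *
im=wrist(); print([atz(im,(574,66),z).round(1) for z in(220,238)],atz(im,(640,52),220).round(1),atz(im,(640,56),220).round(1))
print("predicted tip px",proj(im,(525,360,238)),proj(im,(525,360,220)))
im["pixels"]; g=cv2.cvtColor(im["pixels"],cv2.COLOR_BGR2GRAY)[30:90,560:640]
for c in (20,30,40,50,60,70,79): 
    r=np.nonzero(g[:,c]<150)[0]; print(c+560,r.min()+30 if len(r) else None,r.max()+30 if len(r) else None)
E
```

```text
[array([515.3, 334.8, 220. ]), array([505.4, 331. , 238. ])] [536.5 343.9 220. ] [537.  342.7 220. ]
predicted tip px [672.11024384 -21.28321722] [628.83427412  -5.37272548]
580 54 68
590 52 67
600 50 65
610 48 64
620 46 62
630 44 61
639 42 59
```

```bash
python3 - <<'E'
from h import *
im=wrist(); t=ctrl.get_image("top"); s=ctrl.get_image("scene")
p=(625.5,379.5,.19)
L={"c--":(-75,-55,16),"c-+":(-75,55,16),"foot":(0,0,16),"top":(0,0,232),"bend":(0,0,220),"hook":(-55,0,220),"tip":(-104,0,238)}
for k,v in L.items():
    q=place(np.array([v],float),p)[0]; print(k,q.round(0),*[proj(i,q).round(0) for i in(im,t,s)])
a=np.cos(.217); print(ctrl.get_obs()["ee_pos"])
for d in ctrl.masks_of("stand","wrist")[:1]:
    g=d["region"]; print(d["bbox"], atz(im,(475,130),16), atz(im,(490,0),16))
E
```

```text
c-- [562. 311.  16.] [472. 131.] [231. 253.] [406. 328.]
c-+ [541. 419.  16.] [490. -15.] [190. 260.] [456. 343.]
foot [626. 380.  16.] [573.  63.] [206. 229.] [422. 362.]
top [626. 380. 232.] [979. -10.] [187. 214.] [437. 288.]
bend [626. 380. 220.] [925.  -0.] [188. 215.] [436. 293.]
hook [571. 369. 220.] [766.  -3.] [192. 238.] [443. 274.]
tip [523. 360. 238.] [666. -22.] [193. 259.] [450. 251.]
[443.92173075 222.29199704 218.57995638]
```

Emit:
apply_moves(
  targets=[
    [-1,[0.3,0.3,-0.02],[0,0,0]],
    [-1,[0.5,0.5,0],[0,0,0]],
    [-1,[0.4,0.4,0],[0,0,0]],
    [-1,[0.236,0.22,0],[0,0,0]],
    [-1,[0,0.1,0],[0,0,0]],
    [-1,[0,0,0],[0,0,0]],
    [-1,[0,0,0],[0,0,0]],
    [-1,[0,0,0],[0,0,0]],
  ],
)

```text
t: 65.15
ee_pos: [503.1, 307.8, 219.8]
orientation: [-1.977, -2.441, 0.0]
ft_force: [-0.0, 0.3, -0.5]
width: 58.4
grasp_force: 30.0
```

```bash
python3 - <<'E'
from h import *
o=ctrl.get_obs(); P=o["ee_pos"]; im=wrist(); M=R.from_rotvec(o["orientation"]).as_matrix(); print(P,o["width"],o["t"])
hx=None
for d in ctrl.pinpoint("jug_handle","wrist")[:1]: hx=atz(im,d["xy"],P[2]+7.3); print("handle",d["score"],hx)
for d in ctrl.pinpoint("hook","wrist")[:2]: print("hook",d,atz(im,d["xy"],220))
q=place(np.array([(-104,0,238),(-104,0,220),(-55,0,220.)]),(625.5,379.5,.19)); print("pred tip, hook px",[proj(im,a).round(0) for a in q])
for d in ctrl.masks_of("stand","wrist")[:2]: print(d["score"],d["bbox"])
# rod edges: grey vs surroundings
g=im["pixels"].astype(int)
for c in range(340,520,20):
    u=[int(proj(im,a)[1]) for a in q]; r0=max(0,min(u)-60); print(c,cv2.cvtColor(im["pixels"],cv2.COLOR_BGR2GRAY)[r0:r0+120:5,c].tolist(),r0) if c%40==20 else 0
im2=ctrl.get_image("scene"); cv2.imwrite("pics/s3.png",im2["pixels"])
for l,z in(("jug_handle",P[2]+7.3),("hook",220)):
    for d in ctrl.pinpoint(l,"scene")[:1]: print("scene",l,d["score"],d["xy"],atz(im2,d["xy"],z))
E
```

```text
[503.0928194  307.81659621 219.80894787] 58.398723381433804 65.15
handle 0.85 [495.22856445 354.79357568 227.10894787]
hook {'xy': [517.4, 196.9], 'score': 0.76} [571.9215705  370.92460418 220.        ]
pred tip, hook px [array([400., 209.]), array([391., 199.]), array([515., 201.])]
0.66 [380.1, 81.4, 640.0, 225.6]
340 [35, 39, 37, 35, 34, 41, 37, 32, 32, 25, 32, 35, 32, 34, 38, 36, 82, 192, 190, 191, 193, 189, 195, 195] 138
380 [37, 37, 36, 15, 35, 20, 23, 15, 26, 66, 141, 145, 149, 121, 19, 21, 36, 40, 30, 33, 38, 33, 37, 38] 138
420 [240, 240, 240, 240, 240, 239, 240, 238, 238, 234, 174, 176, 196, 161, 157, 23, 23, 33, 35, 31, 34, 37, 29, 33] 138
460 [239, 239, 240, 238, 239, 242, 173, 163, 165, 163, 216, 223, 183, 113, 141, 26, 27, 34, 36, 33, 39, 38, 36, 40] 138
500 [239, 240, 240, 137, 101, 75, 169, 238, 238, 237, 207, 224, 195, 136, 218, 29, 14, 31, 38, 38, 35, 36, 33, 28] 138
scene jug_handle 0.46 [223.8, 243.6] [740.74611818 -35.01924218 227.10894787]
scene hook 0.72 [443.3, 275.1] [574.21105154 371.24479259 220.        ]
```

Emit:
apply_moves(
  targets=[
    [-1,[0.01,0.1,0],[0,0,0]],
    [-1,[0,0.15,0],[0,0,0]],
    [-1,[-0.01,0.2,0],[0,0,0]],
    [-1,[-0.01,0.2,0],[0,0,0]],
    [-1,[0,0.15,0],[0,0,0]],
    [-1,[0,0.1,0],[0,0,0]],
    [-1,[0,0,0],[0,0,0]],
  ],
)

```text
t: 66.38
ee_pos: [547.7, 317.2, 219.5]
orientation: [-1.977, -2.441, 0.0]
ft_force: [-0.8, -0.1, -0.6]
width: 58.2
grasp_force: 30.0
```

Emit:
apply_moves(
  targets=[
    [-1,[-0.01,0.15,0],[0,0,0]],
    [-1,[0,0.2,0],[0,0,0]],
    [-1,[-0.01,0.2,0],[0,0,0]],
    [-1,[0,0.1,0],[0,0,0]],
    [-1,[0,0,0.1],[0,0,0]],
    [-1,[0,0,0.15],[0,0,0]],
    [-1,[0,0,0.1],[0,0,0]],
    [-1,[0,0,0.05],[0,0,0]],
  ],
)

```text
t: 67.38
ee_pos: [579.1, 322.9, 199.0]
orientation: [-1.977, -2.441, 0.001]
ft_force: [-0.5, 0.1, -0.8]
width: 58.4
grasp_force: 30.0
```

Emit:
apply_moves(
  targets=[
    [-1,[0,0,0.03],[0,0,0]],
    [-1,[0,0,0],[0,0,0]],
  ],
)

```text
t: 67.62
ee_pos: [579.5, 323.0, 198.2]
orientation: [-1.977, -2.442, -0.0]
ft_force: [0.6, -0.0, -0.9]
width: 58.4
grasp_force: 30.0
```

Emit:
apply_moves(
  targets=[
    [-1,[0,0,0.03],[0,0,0]],
    [-1,[0,0,0.02],[0,0,0]],
    [-1,[0,0,0],[0,0,0]],
  ],
)

```text
t: 68.0
ee_pos: [579.4, 322.9, 195.6]
orientation: [-1.977, -2.442, 0.0]
ft_force: [0.5, -0.1, -0.7]
width: 58.2
grasp_force: 30.0
```

```bash
python3 - <<'E'
from h import *
o=ctrl.get_obs(); print(o["ee_pos"],o["ft_force"],o["moment"])
E
```

```text
[579.44500746 322.94818618 195.60975541] [ 0.45337726 -0.12204804 -0.6736523 ] [-0.05402529 -0.05821809  0.01218534]
```

Emit:
apply_moves(
  targets=[
    [-1,[0,0,0.03],[0,0,0]],
    [-1,[0,0,0.02],[0,0,0]],
    [-1,[0,0,0],[0,0,0]],
  ],
)

```text
t: 68.38
ee_pos: [579.7, 323.1, 194.1]
orientation: [1.977, 2.442, 0.001]
ft_force: [-1.2, -1.4, 4.6]
width: 58.6
grasp_force: 30.0
```

Emit:
apply_moves(
  targets=[
    [-0.1,[0,0,-0.02],[0,0,0]],
    [0.45,[0,0,0],[0,0,0]],
    [0.5,[0,0,0],[0,0,0]],
    [1,[0,0,0],[0,0,0]],
    [1,[0,0,0],[0,0,0]],
    [1,[0,0,0],[0,0,0]],
    [1,[0,0,0],[0,0,0]],
    [1,[0,0,0],[0,0,0]],
  ],
)

```text
t: 69.38
ee_pos: [579.5, 323.0, 194.2]
orientation: [1.977, 2.442, 0.0]
ft_force: [-0.5, -0.8, 0.5]
width: 88.0
grasp_force: 0.0
```

Emit:
apply_moves(
  targets=[
    [1,[0,0,-0.2],[0,0,0]],
    [1,[0,0,-0.4],[0,0,0]],
    [1,[0,0,-0.6],[0,0,0]],
    [1,[0,0,-0.8],[0,0,0]],
    [1,[0,0,-0.8],[0,0,0]],
    [1,[-0.5,0,0],[0,0,0]],
    [1,[-0.8,-0.3,0],[0,0,0]],
    [1,[-0.8,-0.3,0],[0,0,0]],
  ],
)

```text
t: 70.38
ee_pos: [571.4, 212.2, 334.1]
orientation: [1.976, 2.442, -0.001]
ft_force: [0.6, -0.2, -0.1]
width: 88.0
grasp_force: 0.0
```

Emit:
apply_moves(
  targets=[
    [1,[-0.8,-0.3,0],[0,0,0]],
    [1,[-0.8,-0.3,0],[0,0,0]],
    [1,[-0.8,-0.3,0],[0,0,0]],
    [1,[0,0,0],[0,0,0]],
    [1,[0,0,0],[0,0,0]],
    [1,[0,0,0],[0,0,0]],
  ],
)

```text
t: 71.12
ee_pos: [553.0, 88.1, 334.1]
orientation: [-1.976, -2.442, -0.0]
ft_force: [-0.2, -0.5, 0.2]
width: 87.9
grasp_force: 0.0
```

```bash
python3 - <<'E'
from h import *
o=ctrl.get_obs(); print(o["ee_pos"],o["t"])
ims={}; 
for c in("top","scene"):
    im=ims[c]=ctrl.get_image(c); cv2.imwrite(f"pics/{c}9.png",im["pixels"])
    for l,z in(("jug",0),("jug_handle",205),("carton",42)):
        for d in ctrl.pinpoint(l,c)[:2]: print(c,l,round(d["score"],2),d["xy"],atz(im,d["xy"],z).round(0))
    for d in ctrl.masks_of("jug",c)[:2]: print(c,"mask",round(d["score"],2),d["bbox"])
    print("hook px",proj(im,(571,369,220)))
rs=[ray(ims[c],ctrl.pinpoint("jug_handle",c)[0]["xy"]) for c in ims]
A=sum(np.eye(3)-np.outer(d,d)/(d@d) for o,d in rs); b=sum((np.eye(3)-np.outer(d,d)/(d@d))@o for o,d in rs); print(np.linalg.solve(A,b).round(1))
E
```

```text
[552.98296965  88.07268178 334.11603098] 71.125
top jug 0.62 [187.6, 246.4] [580. 431.   0.]
top jug 0.27 [333.3, 237.5] [607.  38.   0.]
top jug_handle 0.83 [191.1, 238.9] [572. 374. 205.]
top carton 0.91 [435.8, 217.3] [ 656. -232.   42.]
top mask 0.62 [176.4, 227.1, 223.5, 260.1]
hook px [191.77555868 238.41026336]
scene jug 0.74 [445.8, 309.4] [445. 359.   0.]
scene jug_handle 0.79 [449.6, 282.8] [571. 385. 205.]
scene jug_handle 0.52 [285.7, 359.0] [885. 232. 205.]
scene carton 0.71 [198.0, 255.0] [ 660. -236.   42.]
scene mask 0.8 [402.8, 266.3, 468.0, 316.6]
hook px [442.86012212 273.68072546]
[570.6 379.8 201.5]
```

Emit:
apply_moves(
  targets=[
    [1,[0,0,0],[0,0,0]],
    [1,[0,0,0],[0,0,0]],
    [1,[0,0,0],[0,0,0]],
    [1,[0,0,0],[0,0,0]],
    [1,[0,0,0],[0,0,0]],
    [1,[0,0,0],[0,0,0]],
    [1,[0,0,0],[0,0,0]],
    [1,[0,0,0],[0,0,0]],
  ],
)

```text
t: 72.72
ee_pos: [552.9, 87.3, 334.2]
orientation: [1.977, 2.442, -0.0]
ft_force: [-0.5, -0.1, 0.4]
width: 88.3
grasp_force: 0.0
```

```bash
python3 - <<'E'
from h import *
im=ctrl.get_image("top"); q=np.zeros_like(im["pixels"]); q[160:270,395:500]=im["pixels"][160:270,395:500]
im["pixels"]=q; m=cmask(im); h=cv2.convexHull(np.argwhere(m)[:,::-1].astype(np.int32)); k=np.zeros((480,640),np.uint8); cv2.fillConvexPoly(k,h,1)
print(h[:,0].min(0),h[:,0].max(0),fit([(im,k)],off(CART,42),(659,-232,.08)))
# stop face top edge from image, along track centreline
print("gap px profile:"); 
for x in range(745,775,2):
    u=proj(im,(x,-225,84)); print(x,im["pixels"][int(round(u[1])),int(round(u[0]))].tolist(),end=" ")
d=ctrl.pinpoint("jug_handle","top")[:1]+ctrl.pinpoint("jug_handle","scene")[:1]; print([x["xy"] for x in d])
E
```

```text
[411 176] [470 254] (array([ 6.58888707e+02, -2.35717623e+02,  8.92172431e-02]), np.float64(0.9660688317983519))
gap px profile:
745 [111, 155, 190] 747 [112, 156, 189] 749 [112, 157, 191] 751 [119, 153, 182] 753 [119, 153, 182] 755 [146, 153, 152] 757 [170, 169, 157] 759 [165, 165, 153] 761 [165, 165, 153] 763 [133, 133, 122] 765 [62, 60, 60] 767 [49, 48, 51] 769 [49, 48, 51] 771 [50, 49, 51] 773 [53, 51, 52] [[191.9, 242.3], [449.6, 282.8]]
```

```bash
python3 -c "
from h import *
print(ctrl.close_job())"
```

```text
the job is handed in; nothing more can be done
None
```

The job is handed in at about 73 s: all five jars found on the mat stand upright in the carton, one to a compartment, the carton is up against the bay stop (about 18 N at contact), and the jug hangs by its handle on the hook; the first jar slipped on its first lift and was set down and regripped, and the other glassware and tools were not touched.

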